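Seat the marking template on the jig's two pins and latch it

TASK

Pick up the marking template by its handle and hang it on both pins of the jig at once, letting it down gently, without forcing the pins, until it lies flat and fully home. Then swing the hold-down arm over it to its stop and let go; leave the other things on the table where they are.

Things in the scene. Friction and masses are not known exactly. Their poses are not given: they have to be found in the camera images.
- jig: Marking-out jig, fixed: dark steel base 200 mm (its x; front edge x = -100) by 280 mm (its y), 12 mm thick; origin under its centre, z up. A sheet blank, top 14 mm up, covers the front; across the back lies the pin bar, top also 14 mm up. The home template lies flat on blank and bar, its axes along the jig's, its underside 14 mm above the jig's. Keep template on jig under 40 N
- pins_mid (a point): fixed mark on the jig (x = +50, y = 0, 34 mm up), at pin tip height: mean place of the midpoint between the two pins. The pin bar is set by hand and screwed fast: both pins stand together up to 14 mm to either side of this along jig x. The setting is not measured: look, or slide the template lightly over the tips until both holes drop
- pin_left (a point): mean place (see pins_mid) of the tip of the pin at jig y = +75; the other, equal pin is at y = -75. Upright steel pins, 12 mm diameter, standing 20 mm out of the bar (tips 34 mm up, 14 mm above a home template's top); the last 2 mm taper to a flat tip 10 mm wide
- template: Marking template: aluminium plate 6 mm thick, 142 mm (its x, from -112 at the front to +30 at the rear) by 190 mm (its y), about 0.45 kg, with three round stencil openings (62, 46, 28 mm) in its front part. Origin on the underside, midway between its two pin holes, z up; this point goes midway between the pins, template x along jig x. It starts flat on the table
- round_hole (a point): centre, on the underside, of the template's round pin hole, 13.6 mm in diameter, at template y = +75; it goes on the pin at jig y = +75
- slot (a point): centre, on the underside, of the template's slotted pin hole, 13.6 mm in x by 19.6 mm in y, at template y = -75; it goes on the pin at jig y = -75
- handle (a point): middle of the template's bridge handle, to be gripped here: a straight steel bar 100 mm along template y, 12 mm wide in x, 18 mm high, on a 12 mm square leg at each end. The point is 45 mm above the underside and 15 mm in front (-x) of the line of the pin holes; 30 mm are free between bar and plate
- holddown (a joint): angle (rad) of the jig's hold-down arm about its upright pivot: 0 pointing to the jig's front (-x), growing counter-clockwise seen from above to the stop at 1.57, pointing to jig -y, over the template's corner. Stiff (2 to 8 N at the knob), stays where left. Its sprung rubber foot rides up 2 mm onto a home template and strikes the edge of one that is not home
- holddown_pivot (a point): the hold-down's pivot axis, fixed on the jig at x = -32, y = +128, 31 mm up
- holddown_knob (a point): upright round knob at the end of the hold-down arm, 52 mm from the pivot: 16 mm in diameter, its foot (the arm's top) 35 mm and its top 77 mm above the table. The point is on its axis, 64 mm up. Grip it from above and carry it round the pivot
- beaker: red plastic beaker, open at the top, 72 mm across, 105 mm tall; origin under its centre. A bystander, to be left alone
- marker: paint marker lying flat, 135 mm long, 15 mm thick; origin under its middle, x along it. A bystander, to be left alone
- hammer: hammer lying at the side, 270 mm long; origin under its middle, x along it. A bystander, to be left alone
- cog: rusty cog wheel lying flat, 75 mm across, 9 mm thick; origin under its centre. A bystander, to be left alone
- square: engineer's square lying flat, stock 110 mm, blade 150 mm; origin under the middle of the stock. A bystander, to be left alone
- tin: plain steel tin, open at the top, 72 mm across, 70 mm tall; origin under its centre. A bystander, to be left alone

How it is judged:
On the way, in this order (a step that is already met when the one before it is completed fails the run):
1. the template lies flat and fully home on both pins (x of template in the frame of jig between 0.034 and 0.066 m and y of template in the frame of jig between -0.003 and 0.003 m and z of template in the frame of jig between 0.012 and 0.0155 m and angle between template's own z axis and vertical below 0.025 rad and y of round_hole in the frame of jig above 0.07 m), for 0.3 s.
2. the hold-down arm is swung over it to its stop (value of joint holddown above 1.42 rad), for 0.2 s.
At the end, for the whole second after the job is handed in: The template is at rest flat on the jig with a pin through each of its two holes (underside within 1.5 mm of the blank, round hole on the jig's +y pin), the hold-down arm is over its corner at its stop (beyond 1.42 rad) (all of step 1 and value of joint holddown above 1.42 rad and linear speed of template below 0.01 m/s and angular speed of template below 0.1 rad/s); the robot touches nothing.
It fails at once if the template is pressed, knocked or dropped on the jig or its pins with more than 40 N (contact force between template and jig above 40 N).
It fails at once if the template is dropped on the pins: it moves faster than 0.25 m/s below the height of their tips (linear speed of template above 0.25 m/s and z of template in the frame of jig below 0.034 m and horizontal distance between template and pins_mid below 0.03 m).
It fails at once if another thing on the table is pushed more than 30 mm from its place (distance of any of beaker, marker, hammer, cog, square, tin from where it was at the start of the episode above 0.03 m).
It also fails if it takes over 67 s, if anything falls off the work surface, if the arm or the gripper's body presses on something with over 40 N, if the wrist force passes 120 N, or if a joint passes its speed limit or range.

ROBOT

A 7-joint arm with a two-finger parallel gripper is mounted at the origin on the work surface. World frame = base frame: x ahead of the robot, y to its left, z up, the work surface at z = 0. Lengths are in m, angles in rad, forces in N, time in s.
With the tool pointing down it reaches from about 0.425 to 1.025 m from the base axis. Payload 3.6 kg.
Tool frame: the origin (TCP) lies midway between the tips of the shut fingers; the grasp point (between the pads) lies 19 mm behind it (ctrl.pinch_z is the distance from the TCP to the grasp point, in m); x points along the fingers, y is the direction in which the jaws open and shut, and the axes are right-handed (so a half turn about x gives the same grasp; the last joint's range is limited). The gripper opens to 85 mm and grips with 20 to 120 N. Pads are 22 mm wide; open, the fingers measure 114 mm over their backs; the gripper's body (76 mm by 85 mm) begins 54 mm behind the grasp point. The pads swing forward as they close: fully open they stand 13 mm farther back than shut.
Start: joints at [1.048, 0.591, 0.048, 1.609, -0.033, 0.943, -0.034], TCP at [0.301, -0.659, 0.231] pointing down, gripper open.
Joint ranges: [-2.69, 2.69], [-0.47, 2.24], [-1.27, 1.36], [0.19, 2.51], [-1.53, 4.68], [0.08, 2.07], [-3.09, 3.09]. Speed limits (rad/s): [2.57, 2.57, 3.14, 3.14, 3.14, 3.14, 3.14].

INTERFACE

Orientations are given as a unit quaternion [w, x, y, z].
In Python, from plant import ctrl gives the robot as it stands.
- The arm moves only by the shell command python3 -m pendant 'ROWS' [FORCE]. ROWS is JSON, a list of rows, each an object of numbers: "tx", "ty", "tz": the shift along the tool's x, y, z in mm; "ax", "ay", "az": the turn, a rotation vector about the tool's x, y, z in rad; "grip": the opening, from 0 (shut) to 1 (fully open). A call has 1 to 20 rows; each row is the pose to reach, as a shift and turn from the pose measured when the call began, along the tool's axes at that moment; what a row does not reach only later rows make up. A row lasts 1/8 s, in which the tool goes at most 62.5 mm and 10.7 degrees, less where a joint would pass 70% of its speed; a pose out of reach is approached as far as the arm can. A call with a gripper value outside its range is refused whole. The fingers move at their own pace and stop on an object; FORCE is the grip in N (left out, the last holds). Time passes only in rows, so rows that repeat a pose let the fingers close. It gives the time, the measured TCP pose, the force and the opening at its end, in the units of the state.
- ctrl.state(): the state, without advancing time (a new reading comes with each control period).
- ctrl.snapshot(name): name is "scene" or "side" or "wrist"; returns a dict with "img" (420x560x3 uint8, red, green, blue), "fx", "fy", "cx", "cy" (pixels), "D" ([k1, k2, p1, p2, k3] as OpenCV has them; the pictures are not rectified), "eye" and "rotation" of the camera in the world. Camera axes: x right, y up, looking along -z (the intrinsics and any distortion apply to the point x, -y, -z); pixel columns grow to the right and rows downward; lengths in m; the calibration is good to about 2 mm. A picture is of the moment at which its call begins. There is no depth.
- ctrl.job_done(): hands the job in, once; it reports no verdict.
The state is a dict: "time": time; "qpos": joint angles; "qvel": joint speeds; "effort": joint torques, N m; "position": TCP position; "orientation": TCP orientation; "wrist_force": force on the tool from outside, world axes, zero at the start; "moment": the same for the moment, N m; "width": finger opening in m.
Only numpy, scipy, OpenCV 4.12 (cv2) and the standard library are available. Lean on these libraries where they do the work, as an engineer would, in place of code of your own. Each camera call takes 0.05 s, during which the arm holds its last target.

## Working session

There is one attempt and no reset: what is moved stays moved. The work goes in short steps, Python scripts to look and compute and a shell command to move; the robot and the scene stay as the last step left them, time stands still between calls to the robot, and variables do not carry over. Pictures are saved under pics/ and viewed, and the job is handed in when it is done.

```bash
ls; mkdir -p pics
python3 - <<'E'
from plant import ctrl
import cv2,pickle
print(ctrl.state()); print(ctrl.pinch_z)
for n in ["scene","side","wrist"]:
    s=ctrl.snapshot(n); pickle.dump(s,open(f"pics/{n}0.pkl","wb")); cv2.imwrite(f"pics/{n}0.png",s["img"][:,:,::-1]); print(n,{k:s[k] for k in s if k!="img"})
E
```

```text
pics
{'time': 0.0, 'qpos': array([ 1.04850593,  0.59210425,  0.04831038,  1.60985147, -0.03332838,
        0.94271293, -0.03370903]), 'qvel': array([-0.00011507,  0.00025497,  0.00151956,  0.00214611, -0.00153197,
       -0.00021421, -0.00075062]), 'effort': array([-1.93687469e-03, -5.48688662e+01,  1.54704239e+00, -1.98124105e+01,
        9.53581883e-03,  8.81663058e-03,  1.56589888e-07]), 'position': array([ 0.30108803, -0.65859383,  0.23014104]), 'orientation': array([-0.14968195, -0.69070524, -0.15123228,  0.69112255]), 'wrist_force': array([0.3521809 , 0.78724263, 0.28592219]), 'moment': array([ 0.07691187,  0.01808746, -0.07357408]), 'width': 0.0853952998865549}
0.0187
scene {'fx': 379.95741515494063, 'fy': 379.95741515494063, 'cx': 285.77874869398636, 'cy': 205.69754727394468, 'D': array([-0.10152022,  0.        ,  0.        ,  0.        ,  0.        ]), 'eye': array([1.01197473, 0.78208877, 0.62010415]), 'rotation': array([0.22630606, 0.12820067, 0.46657383, 0.84537507])}
side {'fx': 414.01301521669257, 'fy': 414.01301521669257, 'cx': 281.8566349591006, 'cy': 212.07220187836296, 'D': array([-0.12738108,  0.        ,  0.        ,  0.        ,  0.        ]), 'eye': array([0.05411309, 0.80077877, 0.68451564]), 'rotation': array([-0.24395014, -0.13554184,  0.45102363,  0.84775847])}
wrist {'fx': 349.3959764122571, 'fy': 349.3959764122571, 'cx': 282.98006548780955, 'cy': 207.04861886079254, 'D': array([-0.03189747,  0.        ,  0.        ,  0.        ,  0.        ]), 'eye': array([ 0.36003306, -0.63097958,  0.37353274]), 'rotation': array([ 0.83429249, -0.10974157,  0.07213387, -0.53545265])}
```

View pics/scene0.png

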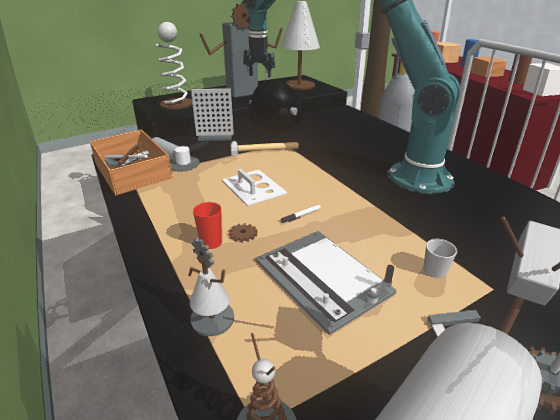

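View pics/side0.png

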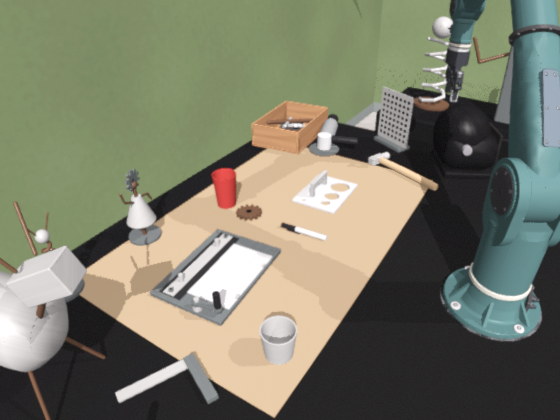

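View pics/wrist0.png

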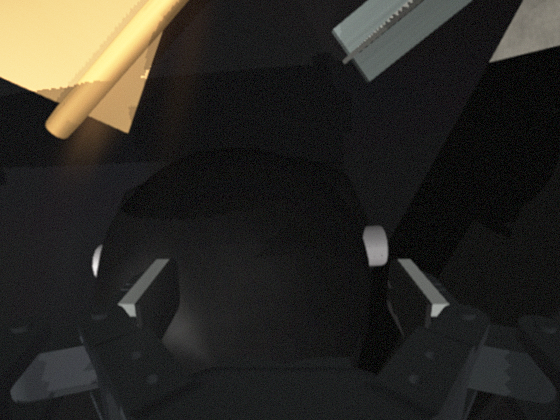

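The scene view shows the template at about (255,185) and the jig at about (325,278), with its hold-down knob at (389,272). The side view shows the template at (327,193), the jig at (220,273) and the knob at (217,300). I'll enlarge both.

```bash
cat > h.py <<'E'
import numpy as np,cv2,pickle
from scipy.spatial.transform import Rotation as R
def rot(q): return R.from_quat([q[1],q[2],q[3],q[0]])
def ray(s,u,v):
    K=np.array([[s["fx"],0,s["cx"]],[0,s["fy"],s["cy"]],[0,0,1]])
    p=cv2.undistortPoints(np.array([[[u,v]]],float),K,np.array(s["D"]))[0,0]
    return np.array(s["eye"]),rot(s["rotation"]).apply([p[0],-p[1],-1])
def plane(s,u,v,z):
    e,d=ray(s,u,v); return e+d*(z-e[2])/d[2]
def proj(s,P):
    P=np.atleast_2d(P); c=rot(s["rotation"]).inv().apply(P-np.array(s["eye"]))
    K=np.array([[s["fx"],0,s["cx"]],[0,s["fy"],s["cy"]],[0,0,1]])
    q=c*[1,-1,-1]
    return cv2.projectPoints(q.reshape(-1,1,3),np.zeros(3),np.zeros(3),K,np.array(s["D"]))[0][:,0]
def crop(s,name,x0,y0,w,h):
    k=min(800/w,600/h); im=s["img"][y0:y0+h,x0:x0+w,::-1]
    cv2.imwrite(name,cv2.resize(im,None,fx=k,fy=k,interpolation=cv2.INTER_CUBIC)); print(name,"scale",k,"origin",x0,y0)
def load(n): return pickle.load(open(f"pics/{n}.pkl","rb"))
def snap(n,tag):
    from plant import ctrl
    s=ctrl.snapshot(n); pickle.dump(s,open(f"pics/{n}{tag}.pkl","wb")); cv2.imwrite(f"pics/{n}{tag}.png",s["img"][:,:,::-1]); return s
E
python3 - <<'E'
from h import *
crop(load("scene0"),"pics/c1.png",215,160,80,60)
crop(load("scene0"),"pics/c2.png",245,225,160,120)
crop(load("side0"),"pics/c3.png",285,165,80,60)
crop(load("side0"),"pics/c4.png",145,225,140,105)
E
```

```text
pics/c1.png scale 10.0 origin 215 160
pics/c2.png scale 5.0 origin 245 225
pics/c3.png scale 10.0 origin 285 165
pics/c4.png scale 5.714285714285714 origin 145 225
```

View pics/c1.png

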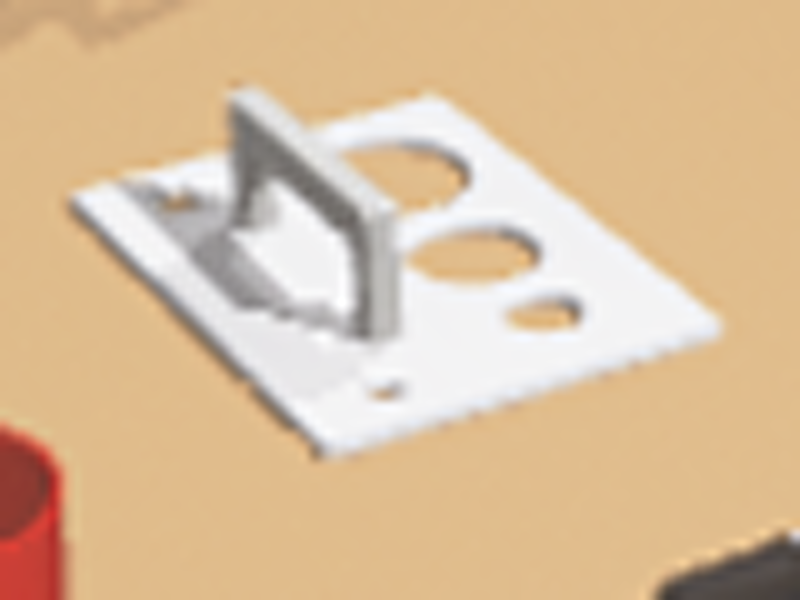

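View pics/c2.png

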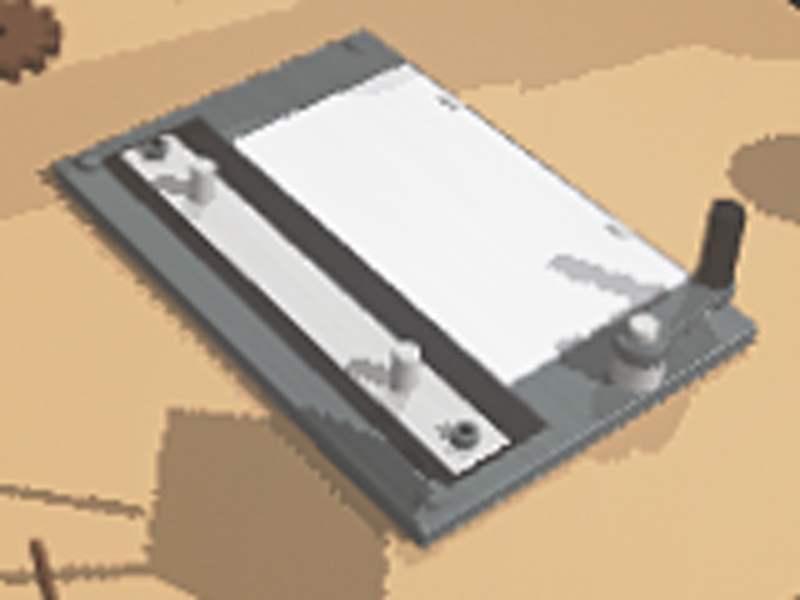

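View pics/c3.png

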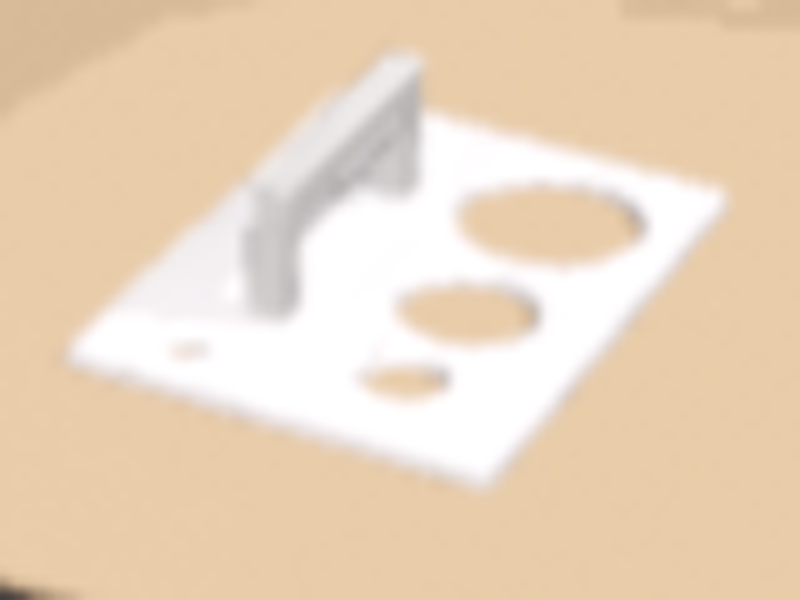

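View pics/c4.png

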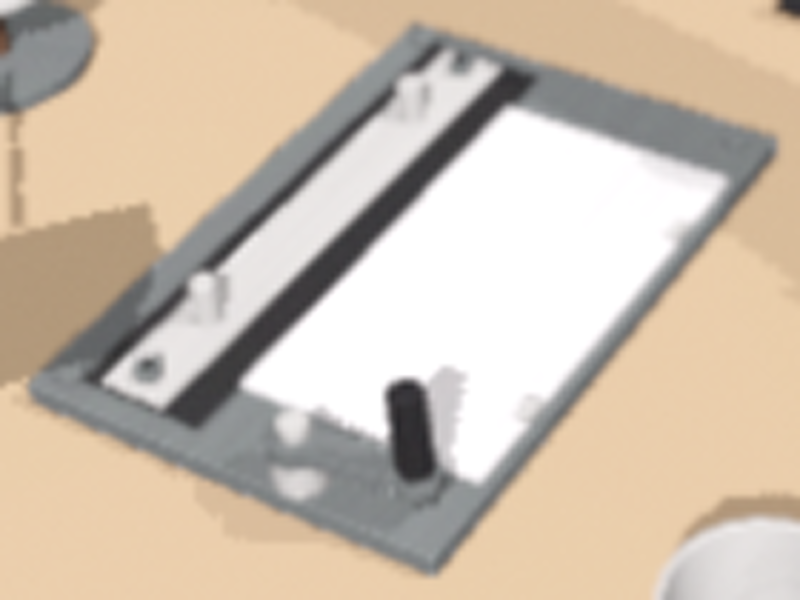

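```bash
cat > fit0.py <<'E'
from h import *
from scipy.optimize import least_squares
sc,sd=load("scene0"),load("side0")
def px(L,k,x0,y0): return (np.array(L,float)+.5)/k-.5+[x0,y0]
def world(P,p): return R.from_euler('z',p[2]).apply(np.array(P)/1000.)+[p[0],p[1],0]
def fit(obs,model,p0):
    def res(p): return np.concatenate([(proj(s,model(P,p))-U).ravel() for s,P,U in obs])
    r=least_squares(res,p0,loss='soft_l1'); print(np.round(r.x,4)); print(np.round(res(r.x).reshape(-1,2),1).tolist()); return r.x
T1=[(30,-95,6),(-112,-95,6),(-112,95,6),(30,95,6),(-9,-50,54),(-21,-50,54),(-21,50,54),(-9,50,54)]
U1=px([(70,197),(432,95),(722,325),(322,447),(230,97),(258,88),(395,212),(365,220)],10,215,160)
T2=[(30,95,6),(-112,95,6),(-112,-95,6),(-9,50,54),(-21,50,54),(-21,-50,54),(-9,-50,54)]
U2=px([(70,350),(490,482),(728,195),(245,188),(282,195),(420,62),(390,52)],10,285,165)
t=fit([(sc,T1,U1),(sd,T2,U2)],world,[.7,-.2,0])
J1=[(100,-140,12),(-100,-140,12),(-100,140,12),(100,140,12)]
V1=px([(50,165),(362,30),(755,325),(422,532)],5,245,225)
V2=px([(418,25),(775,140),(432,562),(32,383)],800/140,145,225)
J2=[J1[0],J1[1],J1[2],J1[3]]
pins=[(50,75,34),(50,-75,34)]
Q1=px([(403,348),(203,165)],5,245,225); Q2=px([(203,280),(408,82)],800/140,145,225)
def jm(P,p):
    P=np.array(P,float); m=(P[:,2]==34); P[m,0]+=p[3]*1000; return world(P,p)
j=fit([(sc,J1+pins,np.vstack([V1,Q1])),(sd,J2+pins,np.vstack([V2,Q2]))],jm,[.7,.3,0,0])
K1=px([(730,207)],5,245,225)[0];K2=px([(405,387)],800/140,145,225)[0]
for s,k in((sc,K1),(sd,K2)):
    w=plane(s,*k,.077); print("knob",w); 
print("pivot",world([(-32,128,31)],j),"template handle",world([(-15,0,45)],t))
np.save("t.npy",t);np.save("j.npy",j)
E
python3 fit0.py
```

```text
[ 0.5897 -0.2216  0.0376]
[[0.3, 0.3], [0.5, 0.6], [-0.0, 0.2], [0.7, 0.3], [-0.5, 0.0], [-0.0, 0.1], [0.6, -0.2], [0.2, -0.0], [-0.4, -0.2], [-0.4, -0.8], [-0.3, -0.1], [0.4, -0.7], [0.2, -0.5], [0.3, -0.6], [-0.1, -0.5]]
[0.5972 0.2468 0.0922 0.0051]
[[0.4, -0.3], [0.5, -0.4], [0.6, -0.1], [0.1, 0.3], [0.7, 0.6], [-0.2, 0.0], [-0.7, -1.3], [0.8, -1.2], [0.2, -0.9], [-1.3, -0.5], [-0.1, -0.3], [0.3, -0.4]]
knob [0.50083115 0.36077462 0.077     ]
knob [0.50258786 0.36090356 0.077     ]
pivot [[0.55351959 0.371306   0.031     ]] template handle [[ 0.57473458 -0.22213231  0.045     ]]
```

```bash
cat >> h.py <<'E'
def delta(target,yaw_y=None,grasp=False):
    """target TCP position, yaw_y: desired world heading of tool y (mod pi), tool straight down -> row values"""
    from plant import ctrl
    st=ctrl.state(); r=rot(st["orientation"]); d=r.inv().apply(np.array(target)-st["position"])*1000
    out=dict(t=np.round(d,1))
    if yaw_y is not None:
        c=[]
        for a in (yaw_y,yaw_y+np.pi):
            y=np.array([np.cos(a),np.sin(a),0]); x=np.array([0,0,-1.]); M=np.column_stack([x,y,np.cross(x,y)])
            c.append((r.inv()*R.from_matrix(M)).as_rotvec())
        out["a"]=np.round(min(c,key=np.linalg.norm),3); out["a_alt"]=np.round(max(c,key=np.linalg.norm),3)
    out["q"]=np.round(st["qpos"],2); return out
E
python3 - <<'E'
from h import *
from plant import ctrl
st=ctrl.state(); print(rot(st["orientation"]).as_matrix().round(3))
sc=load("scene0"); sd=load("side0")
for n,u,v,z in[("perf",213,137,0),("perftop",230,88,.1),("hamhead",235,148,.02),("hamend",298,147,.02),("beakerbase",208,245,0),("marker",283,219,0),("marker2",320,208,0),("tinbase",438,275,0)]: print(n,plane(sc,u,v,z).round(3))
print("beaker side",plane(sd,227,206,0).round(3),"perf",plane(sd,395,145,0).round(3),"cone",plane(sd,322,150,0).round(3))
t=np.load("t.npy"); print(delta([.5747,-.2221,.226],t[2]))
E
```

```text
[[-0.001  0.416 -0.909]
 [ 0.002 -0.909 -0.416]
 [-1.    -0.002  0.   ]]
perf [ 0.506 -0.711  0.   ]
perftop [ 0.268 -1.069  0.1  ]
hamhead [ 0.488 -0.51   0.02 ]
hamend [ 0.268 -0.396  0.02 ]
beakerbase [ 0.79  -0.003  0.   ]
marker [ 0.556 -0.011  0.   ]
marker2 [ 0.429 -0.007  0.   ]
tinbase [0.351 0.386 0.   ]
beaker side [0.768 0.001 0.   ] perf [ 0.481 -0.697  0.   ] cone [ 0.706 -0.501 -0.   ]
{'t': array([   4.9, -283.4, -430.3]), 'a': array([-1.18e+00, -1.00e-03,  2.00e-03]), 'a_alt': array([1.962e+00, 2.000e-03, 1.000e-03]), 'q': array([ 1.05,  0.59,  0.05,  1.61, -0.03,  0.94, -0.03])}
```

```bash
python3 -m pendant '[{"tx":0,"ty":-35,"tz":-54,"ax":-0.15,"grip":0.6},{"tx":0,"ty":-71,"tz":-108,"ax":-0.3,"grip":0.6},{"tx":0,"ty":-106,"tz":-161,"ax":-0.45,"grip":0.6},{"tx":0,"ty":-142,"tz":-215,"ax":-0.6,"grip":0.6},{"tx":10,"ty":-177,"tz":-269,"ax":-0.75,"grip":0.6},{"tx":25,"ty":-213,"tz":-323,"ax":-0.9,"grip":0.6},{"tx":40,"ty":-248,"tz":-377,"ax":-1.05,"grip":0.6},{"tx":55,"ty":-283,"tz":-430,"ax":-1.18,"grip":0.6},{"tx":70,"ty":-283,"tz":-430,"ax":-1.18,"grip":0.6},{"tx":80,"ty":-283,"tz":-430,"ax":-1.18,"grip":0.6},{"tx":80,"ty":-283,"tz":-430,"ax":-1.18,"grip":0.6},{"tx":80,"ty":-283,"tz":-430,"ax":-1.18,"grip":0.6}]'
python3 - <<'E'
from h import *
from plant import ctrl
s=snap("wrist","1"); st=ctrl.state(); t=np.load("t.npy")
print(st["position"],st["time"],st["width"],delta([.5747,-.2221,.026],t[2]))
def W(P): return R.from_euler('z',t[2]).apply(np.array(P)/1000.)+[t[0],t[1],0]
print(proj(s,W([(30,-95,6),(-112,-95,6),(-112,95,6),(30,95,6),(-9,-50,54),(-21,-50,54),(-21,50,54),(-9,50,54),(0,75,6),(0,-75,6)])).round(1))
E
```

```text
[ 0.30123966 -0.65889091  0.23056935] 0.2 0.08545224707265402 {'t': array([ 204.9, -283.2, -430.3]), 'a': array([-1.18e+00, -1.00e-03,  1.00e-03]), 'a_alt': array([1.962e+00, 1.000e-03, 1.000e-03]), 'q': array([ 1.05,  0.59,  0.05,  1.61, -0.03,  0.94, -0.03])}
[[  71.6 -336.2]
 [  24.4 -159.5]
 [-163.3 -229.1]
 [-116.2 -386.8]
 [ -32.5 -365.5]
 [ -37.7 -349.2]
 [-142.1 -371.4]
 [-135.9 -384.8]
 [-111.3 -352.4]
 [  38.8 -306.7]]invalid input at $[0]: expected keys tx, ty, tz, ax, ay, az, grip
```

View pics/wrist1.png

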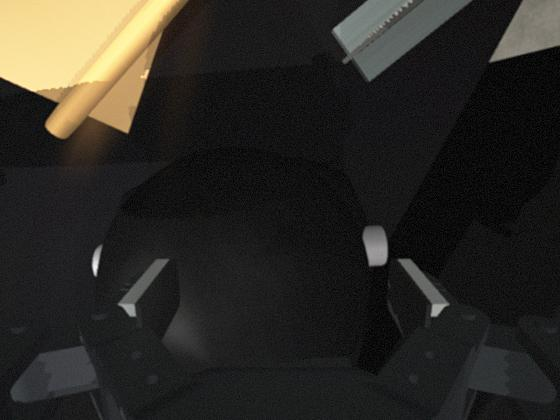

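The move was refused because every row needs all the keys, so the picture shows no change. I'll write the rows out in full.

```bash
python3 -m pendant '[{"tx":0,"ty":-35,"tz":-54,"ax":-0.15,"ay":0,"az":0,"grip":0.6},{"tx":0,"ty":-71,"tz":-108,"ax":-0.3,"ay":0,"az":0,"grip":0.6},{"tx":0,"ty":-106,"tz":-161,"ax":-0.45,"ay":0,"az":0,"grip":0.6},{"tx":0,"ty":-142,"tz":-215,"ax":-0.6,"ay":0,"az":0,"grip":0.6},{"tx":10,"ty":-177,"tz":-269,"ax":-0.75,"ay":0,"az":0,"grip":0.6},{"tx":25,"ty":-213,"tz":-323,"ax":-0.9,"ay":0,"az":0,"grip":0.6},{"tx":40,"ty":-248,"tz":-377,"ax":-1.05,"ay":0,"az":0,"grip":0.6},{"tx":55,"ty":-283,"tz":-430,"ax":-1.18,"ay":0,"az":0,"grip":0.6},{"tx":70,"ty":-283,"tz":-430,"ax":-1.18,"ay":0,"az":0,"grip":0.6},{"tx":80,"ty":-283,"tz":-430,"ax":-1.18,"ay":0,"az":0,"grip":0.6},{"tx":80,"ty":-283,"tz":-430,"ax":-1.18,"ay":0,"az":0,"grip":0.6},{"tx":80,"ty":-283,"tz":-430,"ax":-1.18,"ay":0,"az":0,"grip":0.6}]'
cat > l.py <<'E'
from h import *
from plant import ctrl
import sys
s=snap("wrist",sys.argv[1]); st=ctrl.state(); t=np.load("t.npy")
print(st["position"],st["time"],st["width"],delta([.5747,-.2221,.026],t[2]))
def W(P): return R.from_euler('z',t[2]).apply(np.array(P)/1000.)+[t[0],t[1],0]
print(proj(s,W([(30,-95,6),(-112,-95,6),(-112,95,6),(30,95,6),(-9,-50,54),(-21,-50,54),(-21,50,54),(-9,50,54),(0,75,6),(0,-75,6)])).round(1))
E
python3 l.py 1
```

```text
time: 1.7
position: [0.5738, -0.2251, 0.1514]
orientation: [0.508, 0.491, 0.509, -0.491]
wrist_force: [0.6, -0.7, -1.0]
width: 0.051
[ 0.5740665  -0.22486897  0.15156787] 1.75 0.051145825142792305 {'t': array([125.6,   0.7,  -2.8]), 'a': array([-0.003,  0.   ,  0.   ]), 'a_alt': array([ 3.139,  0.   , -0.   ]), 'q': array([ 0.49,  0.57, -0.27,  1.91,  0.23,  0.69,  0.12])}
[[334.7 292.1]
 [180.3 292.2]
 [161.4  72.6]
 [343.3  71.6]
 [294.  269.8]
 [278.  269.9]
 [277.  133.9]
 [294.8 133.8]
 [304.5  98.3]
 [302.3 272.3]]
```

View pics/wrist1.png

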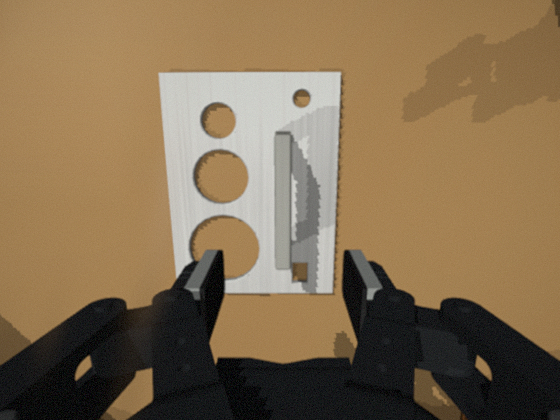

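The wrist view shows the template square to the jaws. The bar runs from (283,132) to (283,268), about 2 px left of the prediction, so the grasp point is about 1.5 mm further toward -x. The round hole is at (302,98), toward +y. I'm descending and gripping.

```bash
python3 -m pendant '[{"tx":20,"ty":-0.5,"tz":-2.8,"ax":0,"ay":0,"az":0,"grip":0.6},{"tx":45,"ty":-0.5,"tz":-2.8,"ax":0,"ay":0,"az":0,"grip":0.6},{"tx":70,"ty":-0.5,"tz":-2.8,"ax":0,"ay":0,"az":0,"grip":0.6},{"tx":95,"ty":-0.5,"tz":-2.8,"ax":0,"ay":0,"az":0,"grip":0.6},{"tx":115,"ty":-0.5,"tz":-2.8,"ax":0,"ay":0,"az":0,"grip":0.6},{"tx":125,"ty":-0.5,"tz":-2.8,"ax":0,"ay":0,"az":0,"grip":0.6},{"tx":125.5,"ty":-0.5,"tz":-2.8,"ax":0,"ay":0,"az":0,"grip":0.6},{"tx":125.5,"ty":-0.5,"tz":-2.8,"ax":0,"ay":0,"az":0,"grip":0.6}]'
python3 l.py 2
```

```text
time: 2.75
position: [0.5741, -0.2223, 0.0268]
orientation: [0.509, 0.491, 0.508, -0.491]
wrist_force: [0.8, 0.2, 0.0]
width: 0.0515
[ 0.57419575 -0.22228241  0.02692103] 2.8 0.05136360191336885 {'t': array([ 0.9,  0.5, -0.2]), 'a': array([-0.003,  0.001, -0.001]), 'a_alt': array([ 3.139e+00, -2.000e-03, -1.000e-03]), 'q': array([ 0.43,  0.74, -0.2 ,  1.97,  0.3 ,  0.46,  0.05])}
[[363.6 401.9]
 [119.7 401.3]
 [ 65.9  47.9]
 [389.1  45.4]
 [301.5 406.5]
 [272.3 406.6]
 [269.1 163.5]
 [305.1 163.4]
 [319.4  93. ]
 [312.7 373.7]]
```

View pics/wrist2.png

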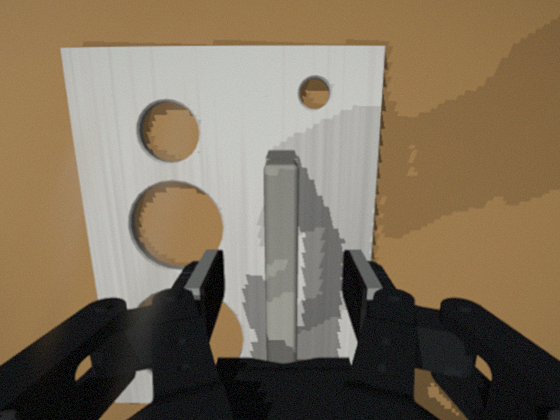

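The bar is centred between the pads: bar x≈281, pads centre ≈283. Closing and lifting slightly.

```bash
python3 -m pendant '[{"tx":0,"ty":0,"tz":0,"ax":0,"ay":0,"az":0,"grip":0.0},{"tx":0,"ty":0,"tz":0,"ax":0,"ay":0,"az":0,"grip":0.0},{"tx":0,"ty":0,"tz":0,"ax":0,"ay":0,"az":0,"grip":0.0},{"tx":0,"ty":0,"tz":0,"ax":0,"ay":0,"az":0,"grip":0.0},{"tx":0,"ty":0,"tz":0,"ax":0,"ay":0,"az":0,"grip":0.0},{"tx":0,"ty":0,"tz":0,"ax":0,"ay":0,"az":0,"grip":0.0}]' 80
python3 -m pendant '[{"tx":-5,"ty":0,"tz":0,"ax":0,"ay":0,"az":0,"grip":0.0},{"tx":-20,"ty":0,"tz":0,"ax":0,"ay":0,"az":0,"grip":0.0},{"tx":-40,"ty":0,"tz":0,"ax":0,"ay":0,"az":0,"grip":0.0},{"tx":-65,"ty":0,"tz":0,"ax":0,"ay":0,"az":0,"grip":0.0},{"tx":-90,"ty":0,"tz":0,"ax":0,"ay":0,"az":0,"grip":0.0},{"tx":-110,"ty":0,"tz":0,"ax":0,"ay":0,"az":0,"grip":0.0},{"tx":-120,"ty":0,"tz":0,"ax":0,"ay":0,"az":0,"grip":0.0},{"tx":-120,"ty":0,"tz":0,"ax":0,"ay":0,"az":0,"grip":0.0},{"tx":-120,"ty":0,"tz":0,"ax":0,"ay":0,"az":0,"grip":0.0}]'
python3 l.py 3
python3 - <<'E'
from h import *
j=np.load("j.npy")
yaw=j[2]; o=R.from_euler('z',yaw).apply([.05+j[3]-.015,0,0])+[j[0],j[1],0]; print("handle target",o)
print(delta([o[0],o[1],.150],yaw))
s=snap("side","3");crop(s,"pics/c5.png",270,100,120,90)
s=snap("scene","3");crop(s,"pics/c6.png",195,120,120,90)
E
```

```text
time: 3.55
position: [0.5743, -0.2224, 0.0276]
orientation: [0.509, 0.491, 0.508, -0.491]
wrist_force: [-2.0, -0.5, 5.3]
width: 0.0104
time: 4.68
position: [0.5733, -0.2222, 0.1469]
orientation: [0.509, 0.491, 0.508, -0.491]
wrist_force: [0.1, 0.2, -4.1]
width: 0.0104
[ 0.57326063 -0.22208284  0.1467144 ] 4.725 0.010442621455706798 {'t': array([120.7,   1.5,   0. ]), 'a': array([-0.003,  0.   ,  0.   ]), 'a_alt': array([ 3.139e+00,  0.000e+00, -1.000e-03]), 'q': array([ 0.49,  0.57, -0.27,  1.92,  0.23,  0.68,  0.11])}
[[335.5 297.3]
 [179.4 297.4]
 [160.1  75.8]
 [344.4  74.9]
 [294.5 276. ]
 [278.2 276. ]
 [277.4 138.7]
 [295.4 138.6]
 [305.1 101.9]
 [302.7 277.4]]
handle target [0.63711237 0.25048659 0.        ]
{'t': array([  -3.5,   80.3, -470.1]), 'a': array([-0.057,  0.   ,  0.   ]), 'a_alt': array([ 3.084e+00,  0.000e+00, -1.000e-03]), 'q': array([ 0.49,  0.57, -0.27,  1.92,  0.23,  0.68,  0.11])}
pics/c5.png scale 6.666666666666667 origin 270 100
pics/c6.png scale 6.666666666666667 origin 195 120
```

View pics/wrist3.png

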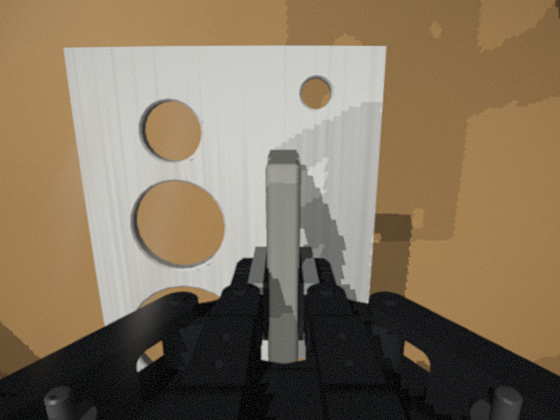

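View pics/c5.png

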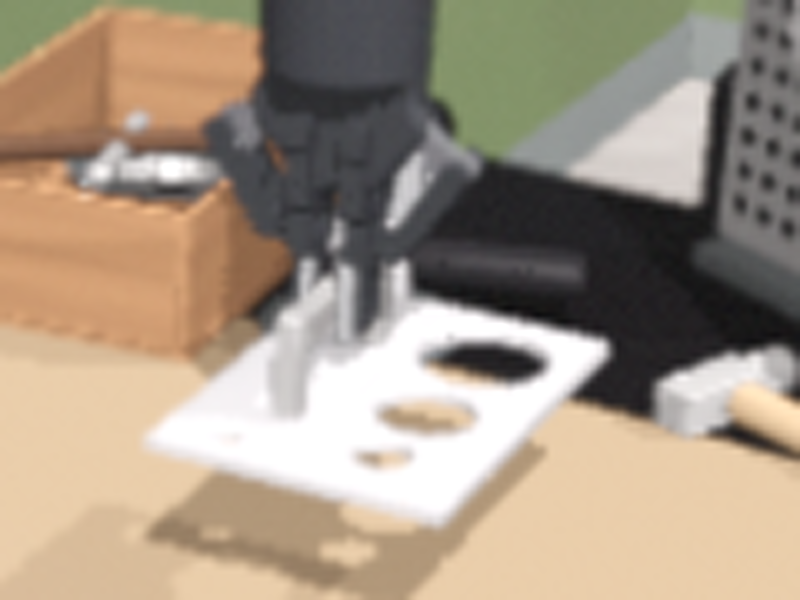

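View pics/c6.png

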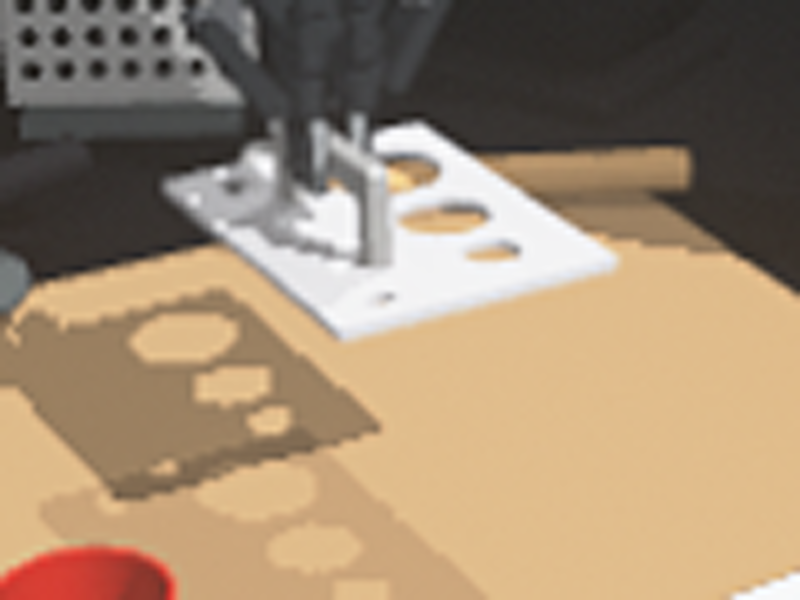

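The template is held level, and the bar is still at x≈284 in the wrist view. Now I'll carry it over the jig.

```bash
python3 -m pendant '[{"tx":0,"ty":2,"tz":-12,"ax":0,"ay":0,"az":0,"grip":0.0},{"tx":0,"ty":8,"tz":-45,"ax":0,"ay":0,"az":0,"grip":0.0},{"tx":0,"ty":16,"tz":-90,"ax":-0.01,"ay":0,"az":0,"grip":0.0},{"tx":0,"ty":24,"tz":-140,"ax":-0.02,"ay":0,"az":0,"grip":0.0},{"tx":0,"ty":32,"tz":-190,"ax":-0.03,"ay":0,"az":0,"grip":0.0},{"tx":0,"ty":41,"tz":-240,"ax":-0.04,"ay":0,"az":0,"grip":0.0},{"tx":0,"ty":50,"tz":-290,"ax":-0.05,"ay":0,"az":0,"grip":0.0},{"tx":0,"ty":58,"tz":-340,"ax":-0.057,"ay":0,"az":0,"grip":0.0},{"tx":0,"ty":66,"tz":-385,"ax":-0.057,"ay":0,"az":0,"grip":0.0},{"tx":0,"ty":73,"tz":-425,"ax":-0.057,"ay":0,"az":0,"grip":0.0},{"tx":0,"ty":78,"tz":-455,"ax":-0.057,"ay":0,"az":0,"grip":0.0},{"tx":0,"ty":80,"tz":-468,"ax":-0.057,"ay":0,"az":0,"grip":0.0},{"tx":0,"ty":80,"tz":-470,"ax":-0.057,"ay":0,"az":0,"grip":0.0},{"tx":0,"ty":80,"tz":-470,"ax":-0.057,"ay":0,"az":0,"grip":0.0},{"tx":0,"ty":80,"tz":-470,"ax":-0.057,"ay":0,"az":0,"grip":0.0}]'
cat > k.py <<'E'
from h import *
from plant import ctrl
import sys
tag=sys.argv[1]
j=np.load("j.npy"); yaw=j[2]; o=R.from_euler('z',yaw).apply([.05+j[3]-.015,0,0])+[j[0],j[1],0]
st=ctrl.state(); print(st["position"].round(4),st["time"],st["width"].round(4),"F",st["wrist_force"].round(1)); print(delta([o[0],o[1],st["position"][2]],yaw))
s=snap("side",tag);crop(s,"pics/a%s.png"%tag,125,180,180,135)
s=snap("scene",tag);crop(s,"pics/b%s.png"%tag,230,200,180,135)
snap("wrist",tag)
E
python3 k.py 4
```

```text
time: 6.7
position: [0.6372, 0.248, 0.1463]
orientation: [0.522, 0.477, 0.521, -0.478]
wrist_force: [-0.1, 0.1, -3.3]
width: 0.0103Traceback (most recent call last):
  File "k.py", line 6, in <module>
    st=ctrl.state(); print(st["position"].round(4),st["time"],st["width"].round(4),"F",st["wrist_force"].round(1)); print(delta([o[0],o[1],st["position"][2]],yaw))
                                                              ^^^^^^^^^^^^^^^^^
AttributeError: 'float' object has no attribute 'round'
```

```bash
sed -i 's/st\["width"\].round(4)/round(st["width"],4)/' k.py; python3 k.py 4
```

```text
[0.6372 0.248  0.1463] 6.7 0.0103 F [-0.1  0.1 -3.3]
{'t': array([-0. ,  0.2, -2.5]), 'a': array([-0.003,  0.002,  0.001]), 'a_alt': array([ 3.139e+00,  1.000e-03, -3.000e-03]), 'q': array([-0.26,  0.64, -0.26,  1.76,  0.23,  0.77, -0.55])}
pics/a4.png scale 4.444444444444445 origin 125 180
pics/b4.png scale 4.444444444444445 origin 230 200
```

View pics/a4.png

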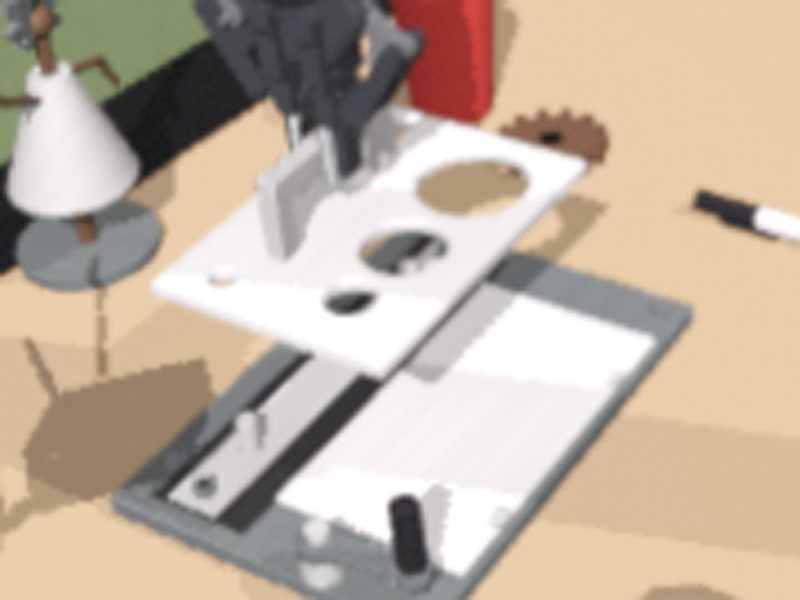

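View pics/b4.png

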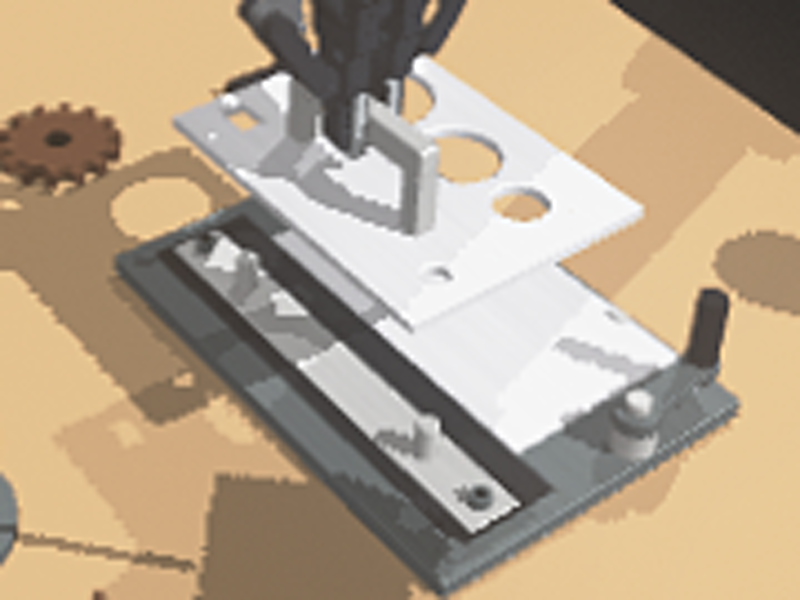

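View pics/wrist4.png

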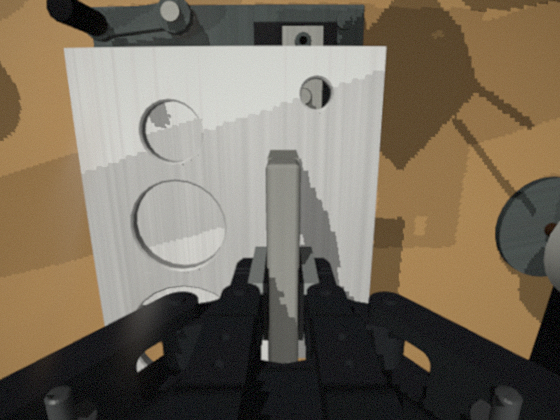

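The template is over the jig, and the pin shows through the round hole in the wrist view at (307,92). I'm lowering to about 12 mm above the tips and checking again.

```bash
python3 -m pendant '[{"tx":8,"ty":0,"tz":-1,"ax":-0.003,"ay":0.002,"az":0,"grip":0.0},{"tx":22,"ty":0,"tz":-2.5,"ax":-0.003,"ay":0.002,"az":0,"grip":0.0},{"tx":38,"ty":0,"tz":-2.5,"ax":-0.003,"ay":0.002,"az":0,"grip":0.0},{"tx":54,"ty":0,"tz":-2.5,"ax":-0.003,"ay":0.002,"az":0,"grip":0.0},{"tx":66,"ty":0,"tz":-2.5,"ax":-0.003,"ay":0.002,"az":0,"grip":0.0},{"tx":72,"ty":0,"tz":-2.5,"ax":-0.003,"ay":0.002,"az":0,"grip":0.0},{"tx":72,"ty":0,"tz":-2.5,"ax":-0.003,"ay":0.002,"az":0,"grip":0.0},{"tx":72,"ty":0,"tz":-2.5,"ax":-0.003,"ay":0.002,"az":0,"grip":0.0}]'
python3 k.py 5
python3 - <<'E'
from h import *
crop(load("wrist5"),"pics/w5.png",230,40,160,120)
crop(load("scene5"),"pics/d5.png",290,230,120,90)
crop(load("side5"),"pics/e5.png",150,210,120,90)
E
```

```text
time: 7.85
position: [0.6374, 0.2518, 0.0751]
orientation: [0.523, 0.477, 0.523, -0.476]
wrist_force: [-0.1, 0.4, -3.4]
width: 0.0109
[0.6374 0.2518 0.0751] 7.85 0.0109 F [-0.1  0.4 -3.4]
{'t': array([-0. , -0.5,  1.3]), 'a': array([ 0.001, -0.001, -0.001]), 'a_alt': array([-3.14e+00,  2.00e-03, -2.00e-03]), 'q': array([-0.29,  0.73, -0.24,  1.79,  0.26,  0.65, -0.58])}
pics/a5.png scale 4.444444444444445 origin 125 180
pics/b5.png scale 4.444444444444445 origin 230 200
pics/w5.png scale 5.0 origin 230 40
pics/d5.png scale 6.666666666666667 origin 290 230
pics/e5.png scale 6.666666666666667 origin 150 210
```

View pics/a5.png

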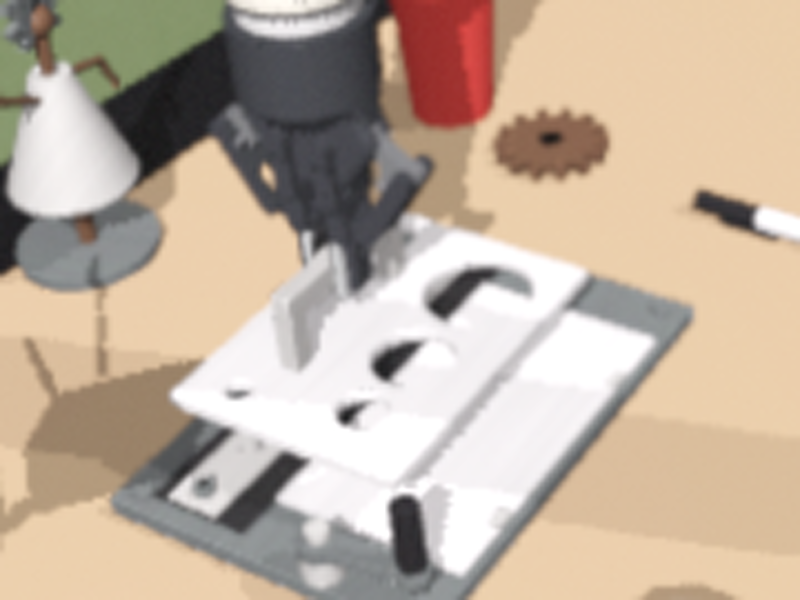

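View pics/b5.png

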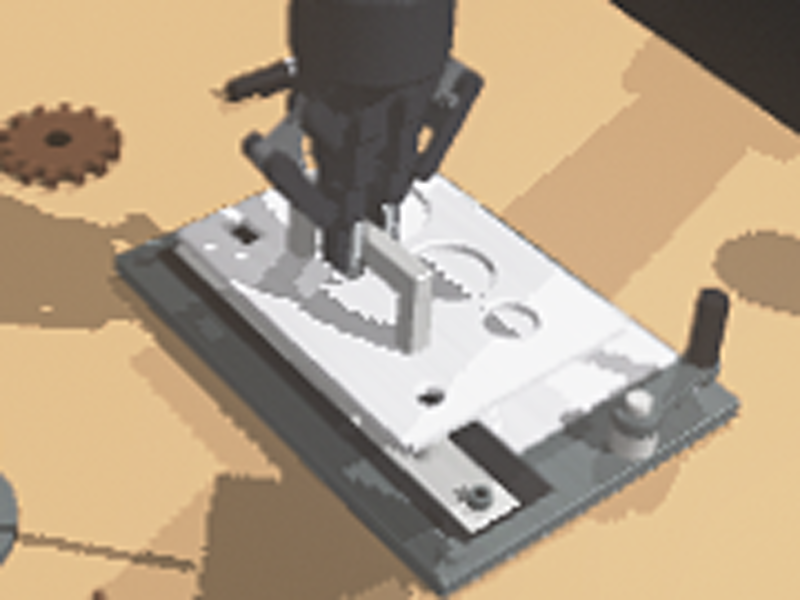

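View pics/w5.png

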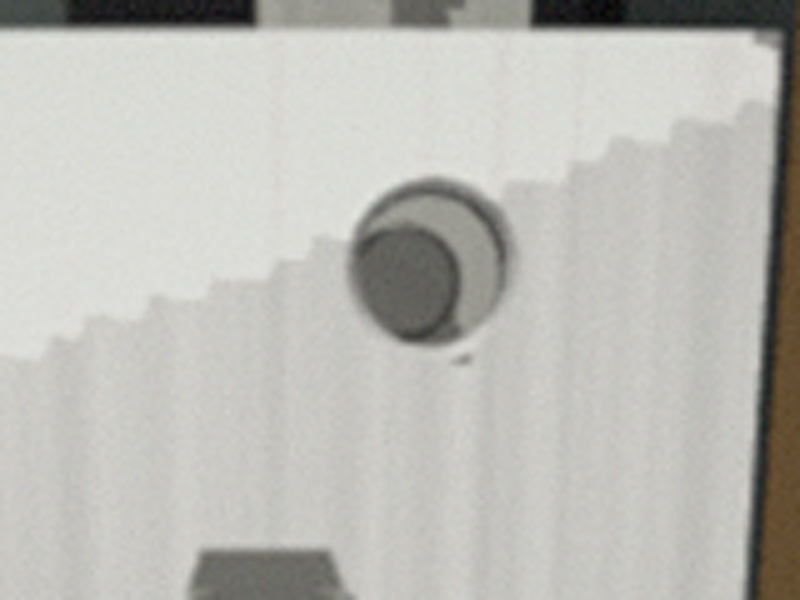

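Run:
```python
from h import *
from plant import ctrl
s=load("wrist5"); st=ctrl.state(); z=st["position"][2]-.0276
f=lambda u,v:((u+.5)/5-.5+230,(v+.5)/5-.5+40)
h=plane(s,*f(432,262),z+.006); p=plane(s,*f(408,280),.034)
print(z,h,p); r=rot(st["orientation"])
print("tool shift mm",r.inv().apply(p-h)*1000)
print("hole in tool",r.inv().apply(h-st["position"])*1000)
print("tip diam check", np.linalg.norm(plane(s,*f(358,280),.034)-plane(s,*f(458,280),.034)), np.linalg.norm(plane(s,*f(350,262),z+.006)-plane(s,*f(515,262),z+.006)))
# slot side estimates from scene fit
j=np.load("j.npy"); R0=R.from_euler('z',j[2]); print("pins fit",R0.apply([[.05+j[3],.075,.034],[.05+j[3],-.075,.034]])+[j[0],j[1],0])
# template edge yaw from wrist: top edge +y & handle
```

```text
0.04760400664418081 [0.64438533 0.32856167 0.05360401] [0.64381719 0.3279173  0.034     ]
tool shift mm [19.60246744 -0.6462926   0.61696109]
hole in tool [ 21.72435944  14.09901281 -75.77716534]
tip diam check 0.010118210998470267 0.014891644416830458
pins fit [[0.64514617 0.32654879 0.034     ]
 [0.65895124 0.17718541 0.034     ]]
```

View pics/d5.png

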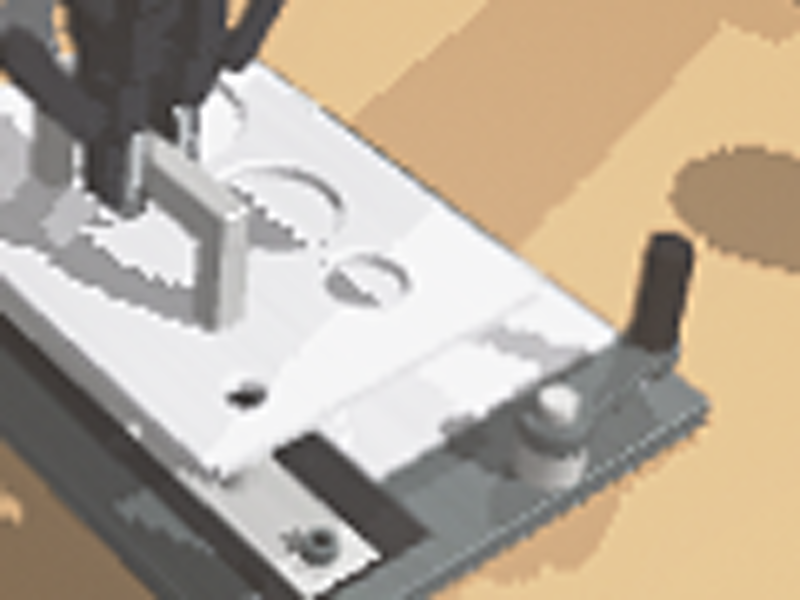

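View pics/wrist5.png

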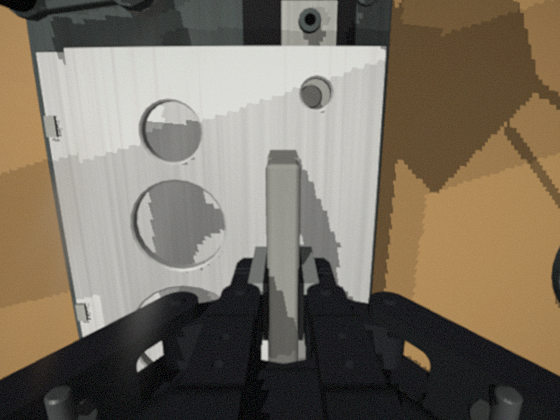

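Run:
```python
from h import *
crop(load("wrist5"),"pics/w5b.png",10,30,130,310)
crop(load("wrist5"),"pics/w5c.png",330,0,80,300)
```

```text
pics/w5b.png scale 1.935483870967742 origin 10 30
pics/w5c.png scale 2.0 origin 330 0
```

View pics/w5b.png

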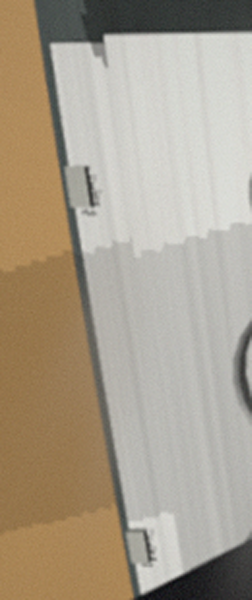

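View pics/w5c.png

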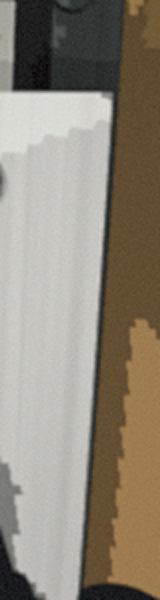

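```bash
cat > yaw.py <<'E'
from h import *
from plant import ctrl
import sys
s=load("wrist"+sys.argv[1]); im=s["img"].astype(float); zT=float(sys.argv[2])+.006
sat=im[:,:,0]-im[:,:,2]; g=im.mean(2)
def cross(row,a,b):  # first half-level crossing between cols a..b
    p=cv2.GaussianBlur(row[a:b].reshape(1,-1),(5,1),0)[0]; lo=np.median(p[:6]); hi=np.median(p[-6:]); 
    if abs(hi-lo)<12: return None
    m=(lo+hi)/2; sg=np.sign(p-m); i=np.where(sg[:-1]*sg[1:]<0)[0]
    if len(i)!=1: return None
    i=i[0]; return a+i+(m-p[i])/(p[i+1]-p[i])
def line(name,ch,x0,x1,v0,v1,z,w=9):
    P=[]
    for v in range(v0,v1,2):
        xc=x0+(x1-x0)*(v-v0)/(v1-v0); c=cross(ch[v],int(xc-w),int(xc+w))
        if c: P.append(plane(s,c,v,z))
    P=np.array(P)
    if len(P)<8: print(name,"few",len(P)); return
    y,x=P[:,1],P[:,0]; k=np.ones(len(P),bool)
    for _ in range(4):
        co=np.polyfit(y[k],x[k],1); r=x-np.polyval(co,y); k=abs(r)<max(2*np.std(r[k]),2e-4)
    print(name,"n",k.sum(),"yaw",round(-np.arctan(co[0]),4),"rms mm",round(np.std(r[k])*1e3,2),"x@y=.25",round(np.polyval(co,.25),4))
exec(open(sys.argv[3]).read())
E
cat > l5.txt <<'E'
line("jig front",sat,33,78,60,320,.012)
line("blank front",g,38,80,60,320,.014,7)
line("tmpl rear",g,385,371,60,280,zT,6)
line("jig rear",sat,390,374,60,280,.012,6)
E
python3 yaw.py 5 .0476 l5.txt
python3 - <<'E'
from h import *
g=load("wrist5")["img"].astype(int)
for v in (100,200,250): print(g[v,374:400].sum(1)//3, (g[v,374:400,0]-g[v,374:400,2]))
E
```

```text
jig front n 129 yaw 0.093 rms mm 0.06 x@y=.25 0.4947
blank front n 110 yaw 0.0934 rms mm 0.06 x@y=.25 0.4991
tmpl rear n 110 yaw 0.0927 rms mm 0.03 x@y=.25 0.682
jig rear n 110 yaw 0.0921 rms mm 0.06 x@y=.25 0.6952
[194 189 194 192 195 195 194 193 161  81  37  54  71  75  73  73  71  73
  76  67  75  71  72  78  74  75] [ 6  6  6  6  6  7  5  3  6  3  1 13 50 49 51 48 48 48 46 51 54 47 46 48
 48 49]
[193 163 107  55  48  69  77  76  78  71  80  73  75  77  74  77  76  84
 112 117 122 120 121 120 117 121] [ 6  1  3 -1 23 44 50 46 42 52 49 47 50 52 52 47 45 51 73 80 80 76 77 78
 73 77]
[ 53  67  76  76  74  74  78  81  76  74  75  75  75  87 113 123 123 120
 122 118 122 121 122 121 119 118] [ 7 42 47 53 50 52 46 46 50 51 49 48 49 56 73 77 78 80 80 79 77 78 75 79
 78 80]
```

The jig and template headings agree within 1 mrad (0.093 and 0.0927). The pin sits about 0.6 mm off the hole centre. I'll correct that, lower to just above the tips and look again.

```bash
python3 -m pendant '[{"tx":2,"ty":-0.6,"tz":0.6,"ax":0,"ay":0,"az":0,"grip":0.0},{"tx":6,"ty":-0.6,"tz":0.6,"ax":0,"ay":0,"az":0,"grip":0.0},{"tx":9,"ty":-0.6,"tz":0.6,"ax":0,"ay":0,"az":0,"grip":0.0},{"tx":11,"ty":-0.6,"tz":0.6,"ax":0,"ay":0,"az":0,"grip":0.0},{"tx":11,"ty":-0.6,"tz":0.6,"ax":0,"ay":0,"az":0,"grip":0.0},{"tx":11,"ty":-0.6,"tz":0.6,"ax":0,"ay":0,"az":0,"grip":0.0}]'
python3 k.py 6
python3 - <<'E'
from h import *
crop(load("wrist6"),"pics/w6.png",276,56,80,60)
crop(load("scene6"),"pics/d6.png",265,225,80,60)
E
python3 yaw.py 6 .0365 l5.txt
```

```text
time: 8.75
position: [0.637, 0.2512, 0.0642]
orientation: [0.523, 0.477, 0.523, -0.475]
wrist_force: [-0.7, -0.1, -4.7]
width: 0.0104
[0.637  0.2512 0.0642] 8.75 0.0104 F [-0.7 -0.1 -4.7]
{'t': array([-0. ,  0.1,  0.7]), 'a': array([ 0.001, -0.002, -0.001]), 'a_alt': array([-3.14e+00,  2.00e-03, -2.00e-03]), 'q': array([-0.29,  0.75, -0.23,  1.79,  0.27,  0.63, -0.58])}
pics/a6.png scale 4.444444444444445 origin 125 180
pics/b6.png scale 4.444444444444445 origin 230 200
pics/w6.png scale 10.0 origin 276 56
pics/d6.png scale 10.0 origin 265 225
jig front few 0
blank front n 15 yaw 0.0922 rms mm 0.31 x@y=.25 0.5059
tmpl rear n 110 yaw 0.094 rms mm 0.03 x@y=.25 0.6817
jig rear few 0
```

View pics/w6.png

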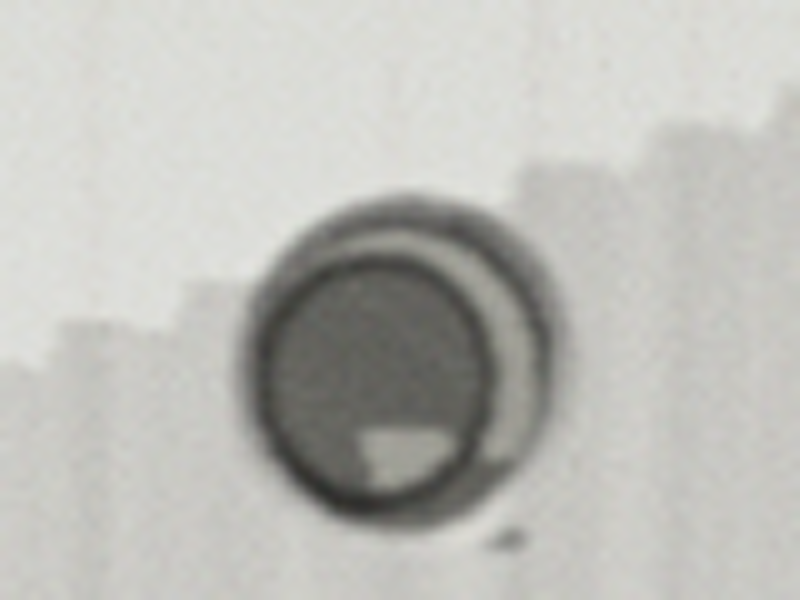

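View pics/d6.png

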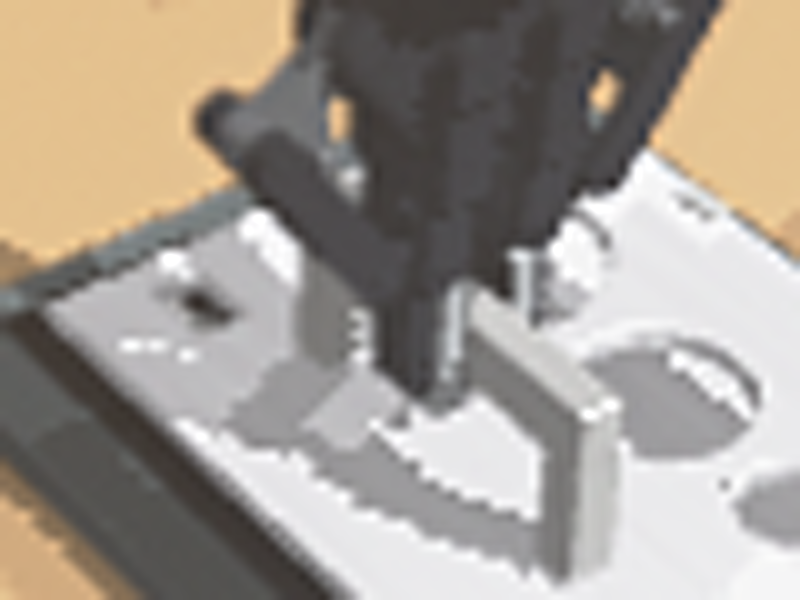

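```bash
cat > hp.py <<'E'
from h import *
import sys
from plant import ctrl
# args: tag zunder k x0 y0 hu hv pu pv  -> shift + overlay
tag=sys.argv[1]; z,k,x0,y0,hu,hv,pu,pv=map(float,sys.argv[2:10])
s=load("wrist"+tag); st=ctrl.state(); r=rot(st["orientation"])
f=lambda u,v:((u+.5)/k-.5+x0,(v+.5)/k-.5+y0)
h=plane(s,*f(hu,hv),z+.006); p=plane(s,*f(pu,pv),.034)
print("h",h.round(4),"p",p.round(4),"shift tool mm",(r.inv().apply(p-h)*1000).round(2))
w,hh=int(800/k),int(600/k)
im=cv2.resize(s["img"][int(y0):int(y0)+hh,int(x0):int(x0)+w,::-1],None,fx=k,fy=k,interpolation=cv2.INTER_CUBIC)
a=np.linspace(0,2*np.pi,90)
for c,zz,rad,col in((h,z+.006,.0068,(0,0,255)),(h,z,.0068,(0,255,255)),(p,.034,.005,(0,255,0)),(p,.032,.006,(255,0,0))):
    P=np.column_stack([c[0]+rad*np.cos(a),c[1]+rad*np.sin(a),0*a+zz]); q=((proj(s,P)-[x0,y0]+.5)*k-.5)
    cv2.polylines(im,[q.round().astype(np.int32)],True,col,1)
cv2.imwrite("pics/ov%s.png"%tag,im)
E
python3 hp.py 6 .0366 10 276 56 402 362 376 380
```

```text
h [0.6438 0.328  0.0426] p [0.6434 0.3277 0.034 ] shift tool mm [ 8.6  -0.46  0.32]
```

View pics/ov6.png

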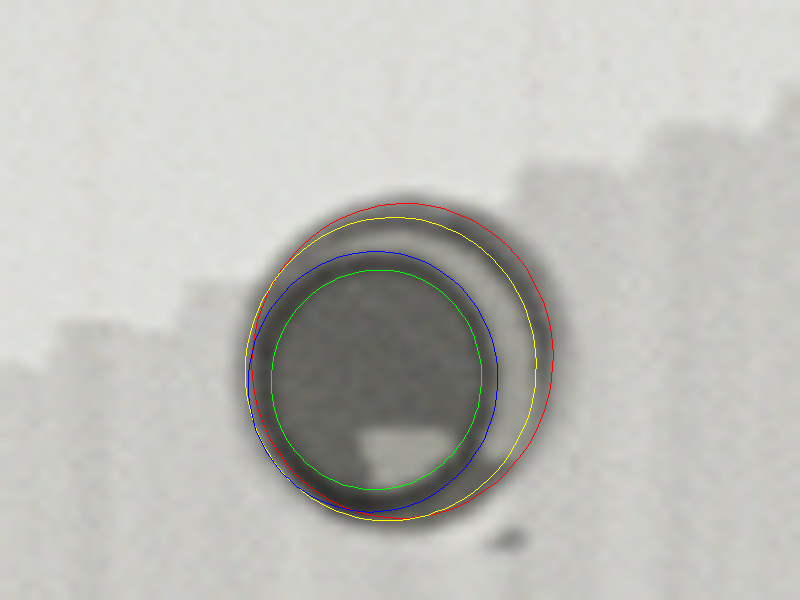

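The overlay fits. The pin sits 0.45 mm (tool -y) and 0.3 mm (tool +z) off the hole centre. I'll correct that and ease onto the tips.

```bash
python3 -m pendant '[{"tx":0,"ty":-0.5,"tz":0.35,"ax":0,"ay":0,"az":0,"grip":0.0},{"tx":1,"ty":-0.5,"tz":0.35,"ax":0,"ay":0,"az":0,"grip":0.0},{"tx":2,"ty":-0.5,"tz":0.35,"ax":0,"ay":0,"az":0,"grip":0.0},{"tx":3,"ty":-0.5,"tz":0.35,"ax":0,"ay":0,"az":0,"grip":0.0},{"tx":4,"ty":-0.5,"tz":0.35,"ax":0,"ay":0,"az":0,"grip":0.0},{"tx":4.5,"ty":-0.5,"tz":0.35,"ax":0,"ay":0,"az":0,"grip":0.0},{"tx":4.5,"ty":-0.5,"tz":0.35,"ax":0,"ay":0,"az":0,"grip":0.0}]'
python3 k.py 7
python3 - <<'E'
from h import *
crop(load("wrist7"),"pics/w7.png",276,56,80,60)
E
```

```text
time: 9.78
position: [0.6365, 0.2508, 0.0598]
orientation: [0.523, 0.477, 0.523, -0.475]
wrist_force: [0.3, 0.2, -3.5]
width: 0.0106
[0.6365 0.2508 0.0598] 9.775 0.0106 F [ 0.3  0.2 -3.5]
{'t': array([0. , 0.6, 0.3]), 'a': array([ 0.001, -0.001, -0.001]), 'a_alt': array([-3.14e+00,  2.00e-03, -2.00e-03]), 'q': array([-0.29,  0.75, -0.23,  1.8 ,  0.27,  0.62, -0.58])}
pics/a7.png scale 4.444444444444445 origin 125 180
pics/b7.png scale 4.444444444444445 origin 230 200
pics/w7.png scale 10.0 origin 276 56
```

View pics/w7.png

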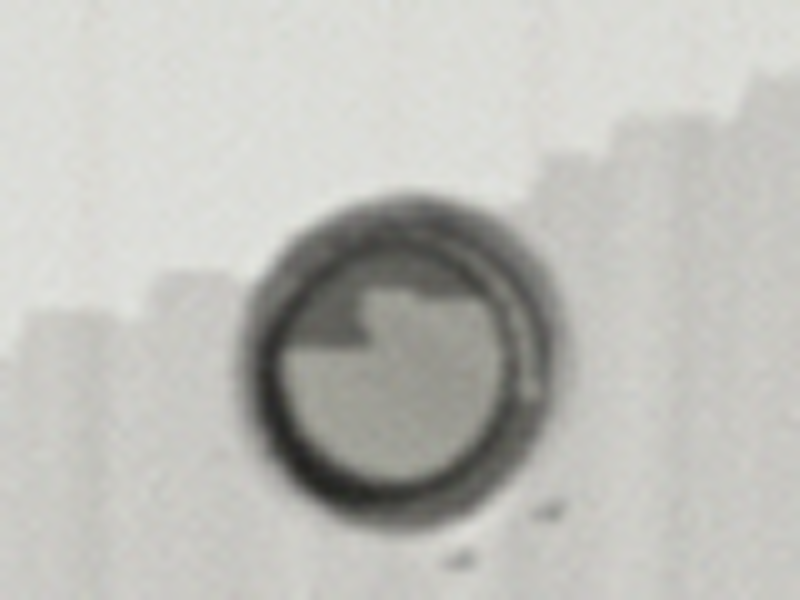

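View pics/b7.png

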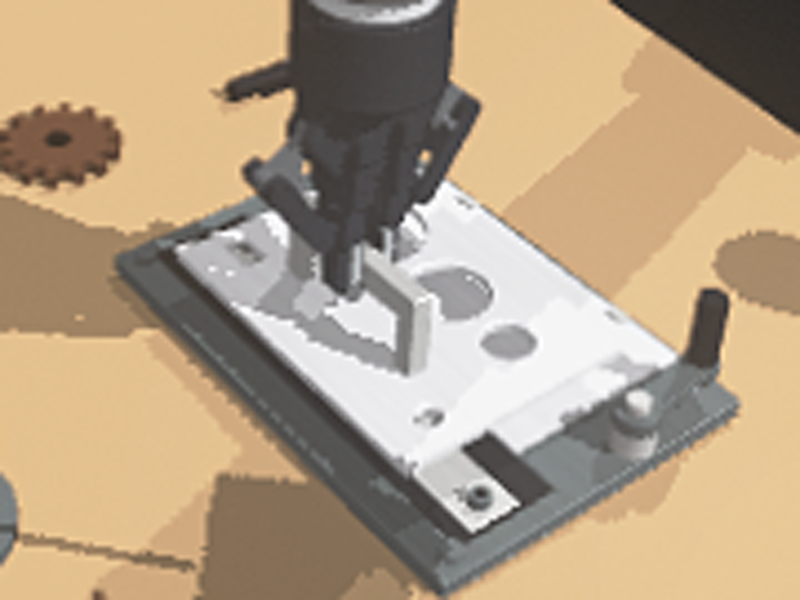

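```bash
python3 hp.py 7 .0322 10 276 56 403 363 391 366
```

```text
h [0.6434 0.3276 0.0382] p [0.6432 0.3277 0.034 ] shift tool mm [ 4.2  -0.18 -0.11]
```

View pics/ov7.png

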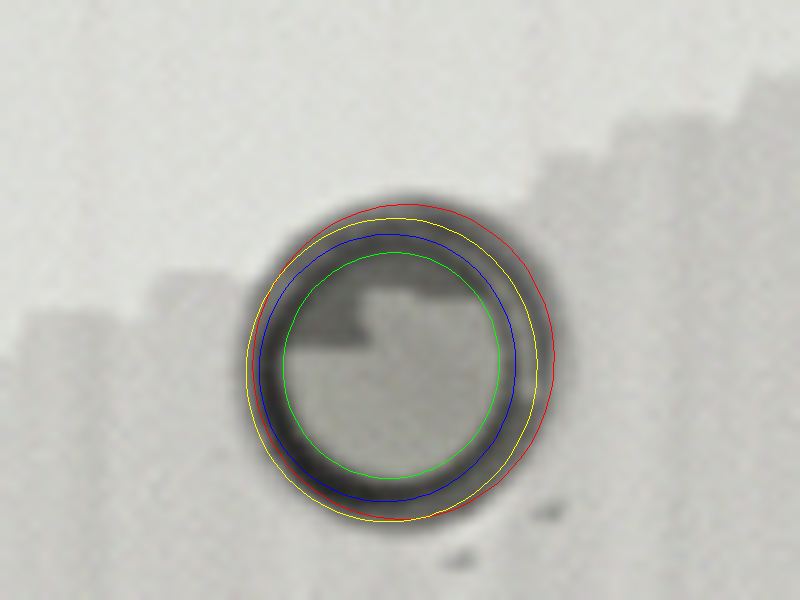

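The pin is inside the hole with about 0.2 mm offset and no contact force. Lowering further.

```bash
python3 -m pendant '[{"tx":1.5,"ty":-0.2,"tz":0,"ax":0,"ay":0,"az":0,"grip":0.0},{"tx":3,"ty":-0.2,"tz":0,"ax":0,"ay":0,"az":0,"grip":0.0},{"tx":4.5,"ty":-0.2,"tz":0,"ax":0,"ay":0,"az":0,"grip":0.0},{"tx":6,"ty":-0.2,"tz":0,"ax":0,"ay":0,"az":0,"grip":0.0},{"tx":7.5,"ty":-0.2,"tz":0,"ax":0,"ay":0,"az":0,"grip":0.0},{"tx":9,"ty":-0.2,"tz":0,"ax":0,"ay":0,"az":0,"grip":0.0},{"tx":9,"ty":-0.2,"tz":0,"ax":0,"ay":0,"az":0,"grip":0.0}]'
python3 k.py 8
python3 - <<'E'
from h import *
crop(load("wrist8"),"pics/w8.png",276,56,80,60)
E
```

```text
time: 10.8
position: [0.6363, 0.2508, 0.0507]
orientation: [0.523, 0.477, 0.523, -0.475]
wrist_force: [-0.5, -0.5, -4.3]
width: 0.0104
[0.6363 0.2508 0.0507] 10.8 0.0104 F [-0.5 -0.5 -4.3]
{'t': array([0. , 0.8, 0.4]), 'a': array([ 0.001, -0.001, -0.001]), 'a_alt': array([-3.14e+00,  2.00e-03, -2.00e-03]), 'q': array([-0.29,  0.76, -0.22,  1.8 ,  0.27,  0.61, -0.59])}
pics/a8.png scale 4.444444444444445 origin 125 180
pics/b8.png scale 4.444444444444445 origin 230 200
pics/w8.png scale 10.0 origin 276 56
```

View pics/w8.png

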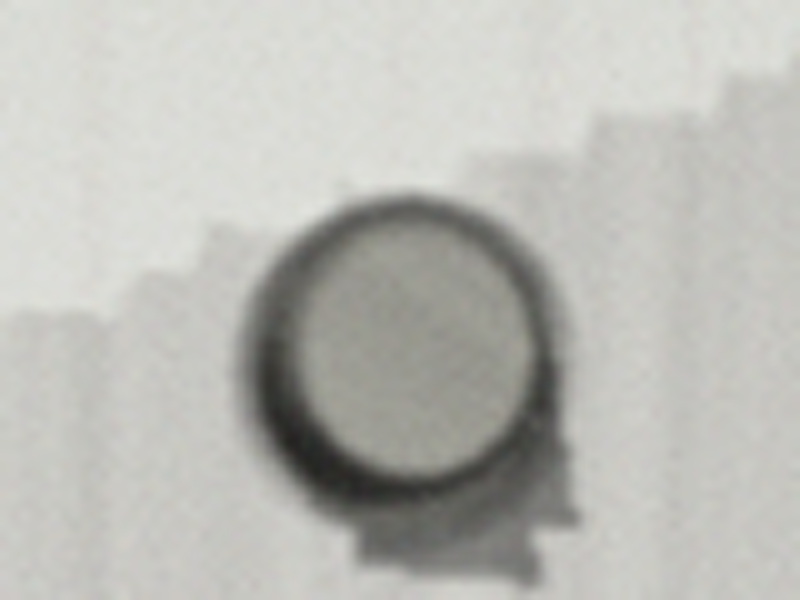

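View pics/b8.png

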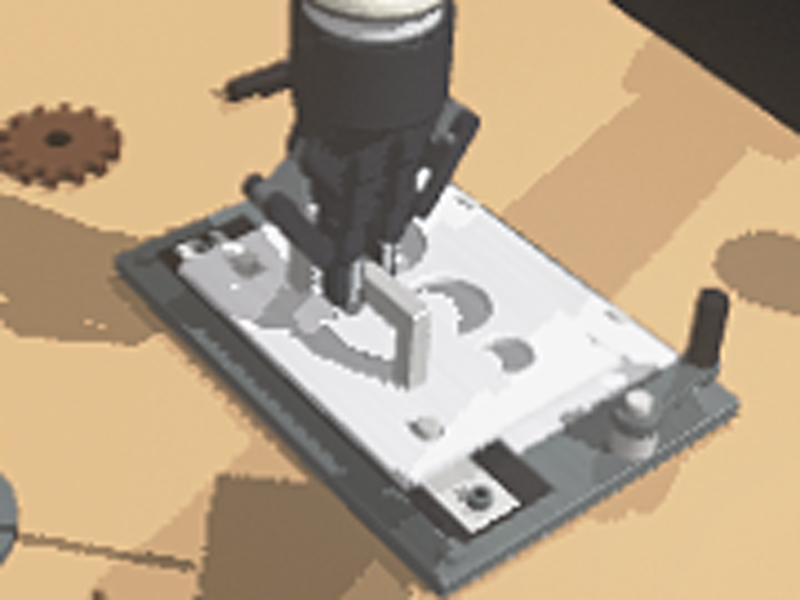

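Both pins are passing through the holes and the force is unchanged. Lowering the last 9 mm, slowly near the bottom.

```bash
python3 -m pendant '[{"tx":1.5,"ty":0,"tz":0,"ax":0,"ay":0,"az":0,"grip":0.0},{"tx":3,"ty":0,"tz":0,"ax":0,"ay":0,"az":0,"grip":0.0},{"tx":4.5,"ty":0,"tz":0,"ax":0,"ay":0,"az":0,"grip":0.0},{"tx":6,"ty":0,"tz":0,"ax":0,"ay":0,"az":0,"grip":0.0},{"tx":7,"ty":0,"tz":0,"ax":0,"ay":0,"az":0,"grip":0.0},{"tx":8,"ty":0,"tz":0,"ax":0,"ay":0,"az":0,"grip":0.0},{"tx":8.5,"ty":0,"tz":0,"ax":0,"ay":0,"az":0,"grip":0.0},{"tx":8.5,"ty":0,"tz":0,"ax":0,"ay":0,"az":0,"grip":0.0}]'
python3 k.py 9
```

```text
time: 11.95
position: [0.6364, 0.2509, 0.0424]
orientation: [0.523, 0.477, 0.523, -0.475]
wrist_force: [-0.8, 0.5, -4.1]
width: 0.0104
[0.6364 0.2509 0.0424] 11.95 0.0104 F [-0.8  0.5 -4.1]
{'t': array([0. , 0.7, 0.4]), 'a': array([ 0.001, -0.002, -0.001]), 'a_alt': array([-3.14e+00,  2.00e-03, -3.00e-03]), 'q': array([-0.3 ,  0.78, -0.22,  1.8 ,  0.28,  0.59, -0.59])}
pics/a9.png scale 4.444444444444445 origin 125 180
pics/b9.png scale 4.444444444444445 origin 230 200
```

View pics/b9.png

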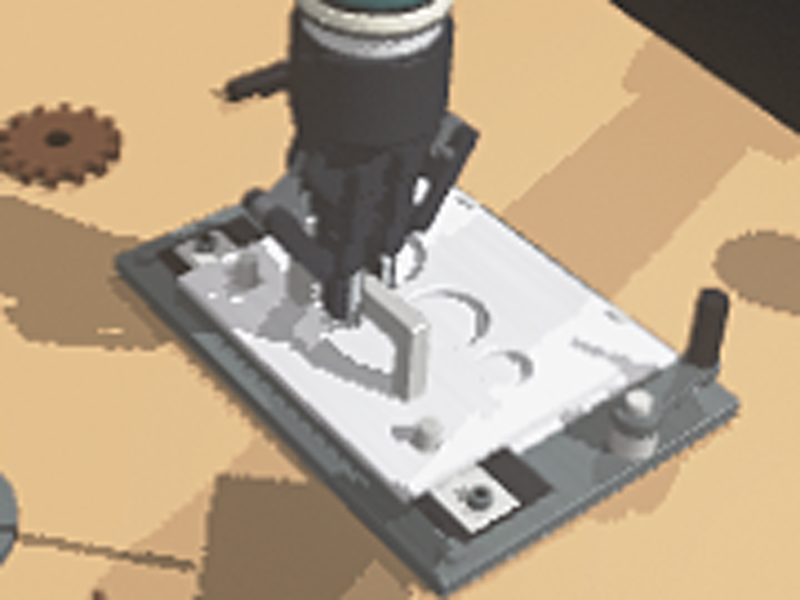

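View pics/wrist9.png

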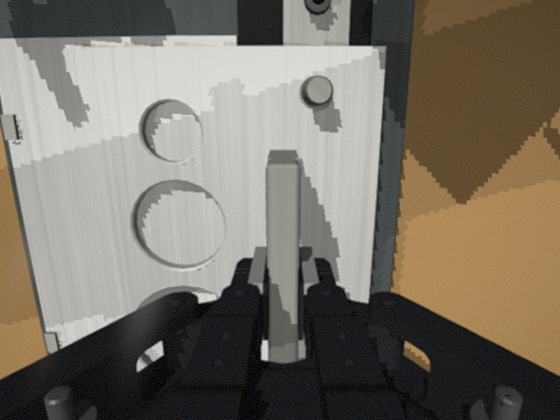

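Both pins now stand out of the plate, and the template is about 1 mm above home. I'm creeping down until it takes weight.

```bash
python3 -m pendant '[{"tx":0.4,"ty":0,"tz":0,"ax":0,"ay":0,"az":0,"grip":0.0},{"tx":0.8,"ty":0,"tz":0,"ax":0,"ay":0,"az":0,"grip":0.0},{"tx":0.8,"ty":0,"tz":0,"ax":0,"ay":0,"az":0,"grip":0.0}]'
python3 -m pendant '[{"tx":0.3,"ty":0,"tz":0,"ax":0,"ay":0,"az":0,"grip":0.0},{"tx":0.5,"ty":0,"tz":0,"ax":0,"ay":0,"az":0,"grip":0.0},{"tx":0.5,"ty":0,"tz":0,"ax":0,"ay":0,"az":0,"grip":0.0}]'
```

```text
time: 12.48
position: [0.6366, 0.251, 0.0418]
orientation: [0.523, 0.477, 0.523, -0.475]
wrist_force: [0.2, -0.1, -3.0]
width: 0.0105
time: 12.85
position: [0.6367, 0.251, 0.0417]
orientation: [0.523, 0.477, 0.523, -0.475]
wrist_force: [-1.8, -1.3, 1.5]
width: 0.0104
```

The wrist force went from -4 to +1.5 N, so the template is resting. I'll cut the grip force, then open gently.

```bash
python3 -m pendant '[{"tx":0,"ty":0,"tz":0,"ax":0,"ay":0,"az":0,"grip":0.0},{"tx":0,"ty":0,"tz":0,"ax":0,"ay":0,"az":0,"grip":0.0}]' 20
python3 -m pendant '[{"tx":0,"ty":0,"tz":0,"ax":0,"ay":0,"az":0,"grip":0.2},{"tx":0,"ty":0,"tz":0,"ax":0,"ay":0,"az":0,"grip":0.4},{"tx":0,"ty":0,"tz":0,"ax":0,"ay":0,"az":0,"grip":0.5},{"tx":0,"ty":0,"tz":0,"ax":0,"ay":0,"az":0,"grip":0.5},{"tx":0,"ty":0,"tz":0,"ax":0,"ay":0,"az":0,"grip":0.5}]'
python3 k.py 10
```

```text
time: 13.1
position: [0.6366, 0.251, 0.0417]
orientation: [0.523, 0.477, 0.523, -0.475]
wrist_force: [-1.7, -0.8, -1.5]
width: 0.0104
time: 13.72
position: [0.6366, 0.251, 0.0417]
orientation: [0.523, 0.477, 0.523, -0.475]
wrist_force: [-0.7, 0.4, 0.5]
width: 0.0426
[0.6366 0.251  0.0417] 13.725 0.0426 F [-0.7  0.4  0.5]
{'t': array([-0. ,  0.4,  0.6]), 'a': array([ 0.001, -0.002, -0.002]), 'a_alt': array([-3.14e+00,  3.00e-03, -3.00e-03]), 'q': array([-0.3 ,  0.78, -0.22,  1.8 ,  0.28,  0.59, -0.59])}
pics/a10.png scale 4.444444444444445 origin 125 180
pics/b10.png scale 4.444444444444445 origin 230 200
```

View pics/wrist10.png

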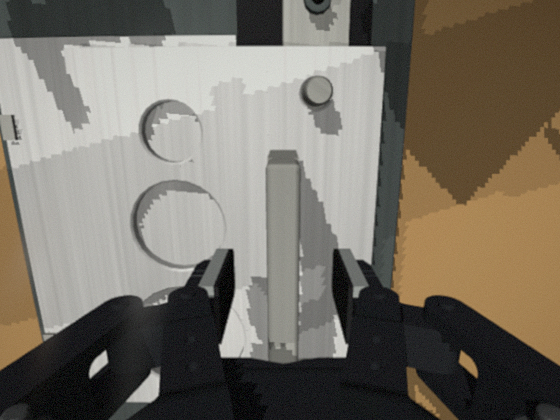

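View pics/a10.png

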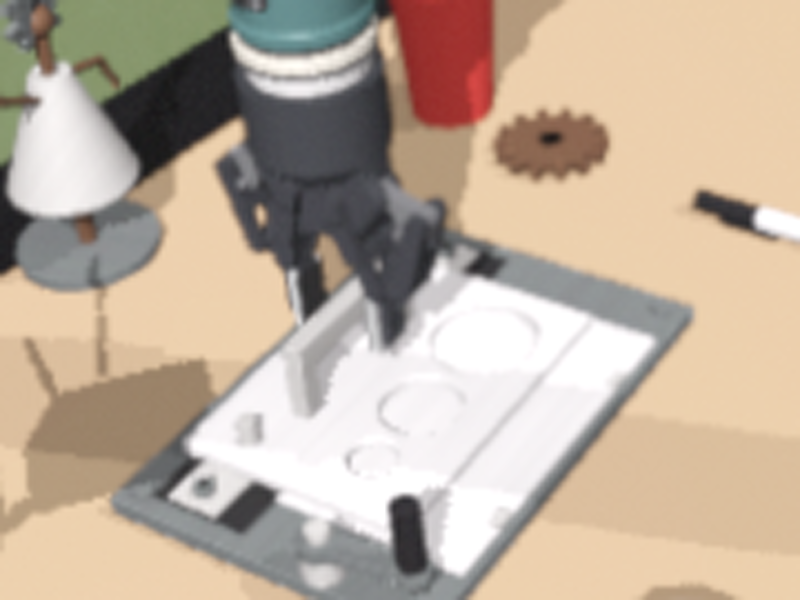

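The template lies flat with both pins through, and the jaws are clear. I'm lifting straight up, then moving over the knob.

```bash
python3 -m pendant '[{"tx":-5,"ty":0,"tz":0,"ax":0,"ay":0,"az":0,"grip":0.5},{"tx":-20,"ty":0,"tz":0,"ax":0,"ay":0,"az":0,"grip":0.5},{"tx":-45,"ty":0,"tz":0,"ax":0,"ay":0,"az":0,"grip":0.5},{"tx":-75,"ty":0,"tz":0,"ax":0,"ay":0,"az":0,"grip":0.5},{"tx":-100,"ty":0,"tz":0,"ax":0,"ay":0,"az":0,"grip":0.5},{"tx":-110,"ty":0,"tz":0,"ax":0,"ay":0,"az":0,"grip":0.5},{"tx":-110,"ty":0,"tz":0,"ax":0,"ay":0,"az":0,"grip":0.5}]'
python3 - <<'E'
from h import *
j=np.load("j.npy")
print(delta([.5017,.3608,.13],j[2]+.1))
s=snap("scene","11"); crop(s,"pics/b11.png",240,215,170,128)
s=snap("side","11"); crop(s,"pics/a11.png",140,215,150,112)
E
```

```text
time: 14.75
position: [0.6369, 0.251, 0.1527]
orientation: [0.523, 0.478, 0.522, -0.475]
wrist_force: [-0.2, 0.5, -0.1]
width: 0.0428
{'t': array([  22.5, -124.4, -121.9]), 'a': array([-0.099, -0.002, -0.004]), 'a_alt': array([ 3.043e+00, -6.000e-03,  3.000e-03]), 'q': array([-0.26,  0.64, -0.27,  1.76,  0.23,  0.77, -0.55])}
pics/b11.png scale 4.6875 origin 240 215
pics/a11.png scale 5.333333333333333 origin 140 215
```

View pics/b11.png

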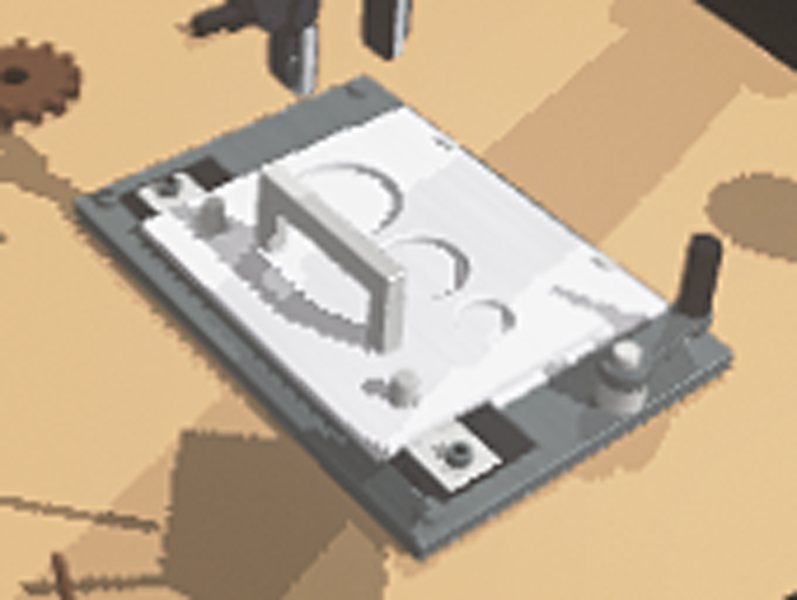

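View pics/a11.png

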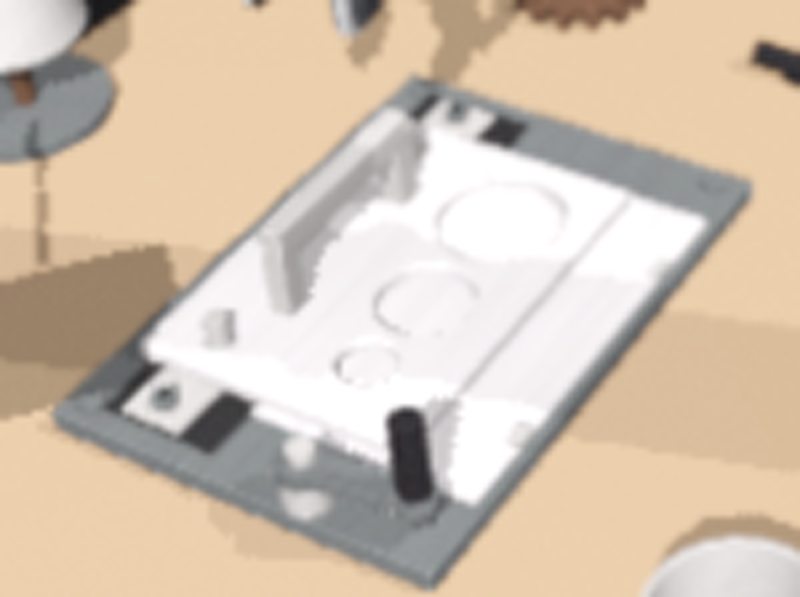

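The template is home on both pins in both views. Moving over the knob.

```bash
python3 -m pendant '[{"tx":0,"ty":-20,"tz":-20,"ax":-0.02,"ay":0,"az":0,"grip":0.45},{"tx":0,"ty":-50,"tz":-50,"ax":-0.05,"ay":0,"az":0,"grip":0.45},{"tx":0,"ty":-85,"tz":-80,"ax":-0.08,"ay":0,"az":0,"grip":0.45},{"tx":0,"ty":-112,"tz":-100,"ax":-0.099,"ay":-0.002,"az":-0.004,"grip":0.45},{"tx":0,"ty":-124,"tz":-105,"ax":-0.099,"ay":-0.002,"az":-0.004,"grip":0.45},{"tx":0,"ty":-124.4,"tz":-105,"ax":-0.099,"ay":-0.002,"az":-0.004,"grip":0.45},{"tx":0,"ty":-124.4,"tz":-105,"ax":-0.099,"ay":-0.002,"az":-0.004,"grip":0.45}]'
python3 - <<'E'
from h import *
s=snap("wrist","12"); j=np.load("j.npy")
print(proj(s,[[.5017,.3608,.077],[.5535,.3713,.035]]))
E
```

```text
time: 15.72
position: [0.5036, 0.342, 0.1508]
orientation: [0.545, 0.449, 0.545, -0.451]
wrist_force: [-0.7, 0.2, 0.3]
width: 0.0381
[[287.32460591 190.73570196]
 [357.23146853 178.13034405]]
```

View pics/wrist12.png

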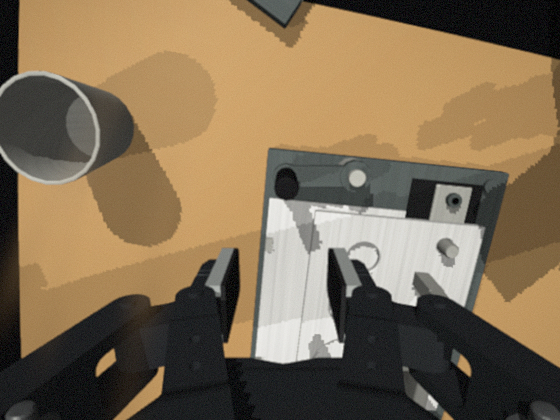

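Run:
```python
from h import *
crop(load("wrist12"),"pics/w12.png",260,140,120,90)
```

```text
pics/w12.png scale 6.666666666666667 origin 260 140
```

View pics/w12.png

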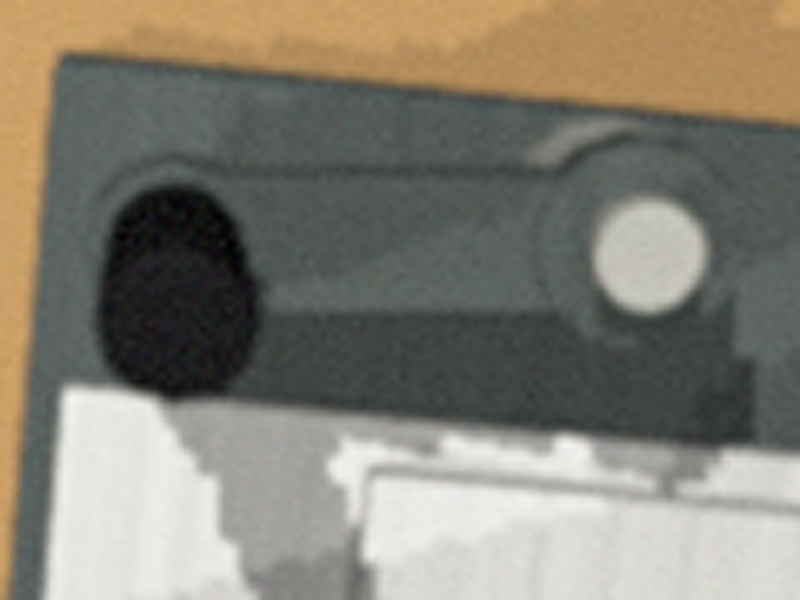

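Run:
```python
from h import *
from plant import ctrl
s=load("wrist12"); k=800/120; f=lambda u,v:((u+.5)/k-.5+260,(v+.5)/k-.5+140)
kn=plane(s,*f(180,315),.077); kf=plane(s,*f(172,240),.035)
print("knob",kn,"foot(end cap of arm centre)",kf,"pivot",plane(s,*f(640,240),.035), s["eye"])
j=np.load("j.npy")
for z in (.035,.040,.045,.05): print(z,"nut",plane(s,*f(650,255),z))
# jig refit: corner front +y of base top
print("jig corner", plane(s,*f(65,58),.012), "fit", R.from_euler('z',j[2]).apply([-.1,.14,.012])+[j[0],j[1],0])
# overlay
im=cv2.imread("pics/w12.png"); a=np.linspace(0,6.28,60)
for c,rad,z,col in((kn,.008,.077,(0,0,255)),(kn,.008,.035,(0,255,255)),((.5535,.3713),.015,.035,(0,255,0))):
    q=(proj(s,np.column_stack([c[0]+rad*np.cos(a),c[1]+rad*np.sin(a),0*a+z]))-[260,140]+.5)*k-.5
    cv2.polylines(im,[q.round().astype(np.int32)],True,col,1)
cv2.imwrite("pics/ow12.png",im)
```

```text
knob [0.50074691 0.36319567 0.077     ] foot(end cap of arm centre) [0.50012878 0.36292094 0.035     ] pivot [0.55180771 0.37294933 0.035     ] [0.49086084 0.40733277 0.29393083]
0.035 nut [0.55332806 0.37150337 0.035     ]
0.04 nut [0.55212181 0.37219524 0.04      ]
0.045 nut [0.55091555 0.37288711 0.045     ]
0.05 nut [0.5497093  0.37357899 0.05      ]
jig corner [0.48412106 0.37824042 0.012     ] fit [0.48470378 0.37699677 0.012     ]
```

View pics/ow12.png

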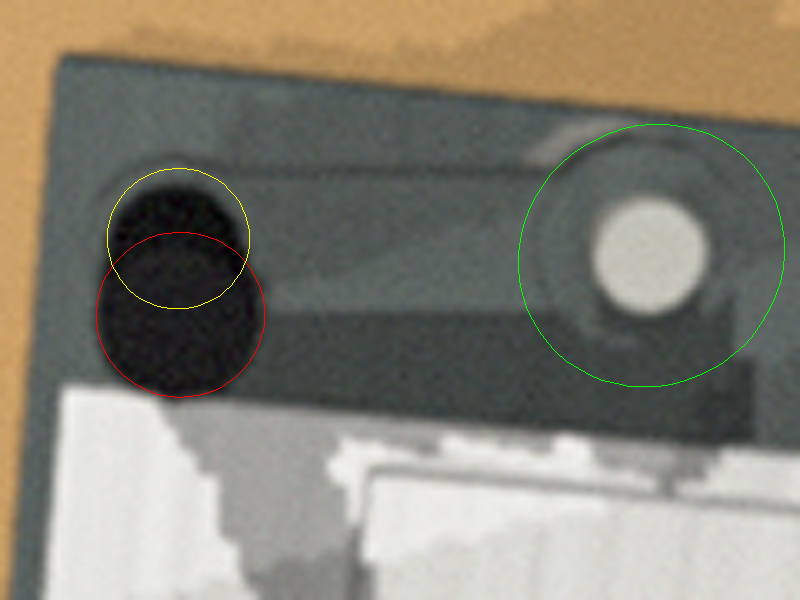

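Run:
```python
from h import *
print(delta([.5017,.362,.046],.19))
```

```text
{'t': array([104.8,   1.9, -20.2]), 'a': array([-0.001,  0.002,  0.003]), 'a_alt': array([ 3.141e+00,  4.000e-03, -3.000e-03]), 'q': array([-0.46,  0.56, -0.29,  1.93,  0.24,  0.69, -0.71])}
```

```bash
python3 -m pendant '[{"tx":0,"ty":1,"tz":-10,"ax":0,"ay":0.002,"az":0.003,"grip":0.45},{"tx":10,"ty":1.9,"tz":-20,"ax":0,"ay":0.002,"az":0.003,"grip":0.45},{"tx":30,"ty":1.9,"tz":-20,"ax":0,"ay":0.002,"az":0.003,"grip":0.45},{"tx":45,"ty":1.9,"tz":-20,"ax":0,"ay":0.002,"az":0.003,"grip":0.45},{"tx":48,"ty":1.9,"tz":-20,"ax":0,"ay":0.002,"az":0.003,"grip":0.45},{"tx":48,"ty":1.9,"tz":-20,"ax":0,"ay":0.002,"az":0.003,"grip":0.45}]'
python3 - <<'E'
from h import *
print(delta([.5017,.362,.046],.19))
s=snap("wrist","13"); print(proj(s,[[.5017,.3625,.077]]))
E
```

```text
time: 16.52
position: [0.5017, 0.3615, 0.1022]
orientation: [0.545, 0.45, 0.545, -0.451]
wrist_force: [-0.2, -0.3, -0.9]
width: 0.0385
{'t': array([56.2,  0.2, -0.5]), 'a': array([-0.001,  0.   ,  0.   ]), 'a_alt': array([ 3.141e+00,  1.000e-03, -0.000e+00]), 'q': array([-0.51,  0.64, -0.26,  1.93,  0.28,  0.61, -0.77])}
[[284.92481004 244.96334934]]
```

View pics/wrist13.png

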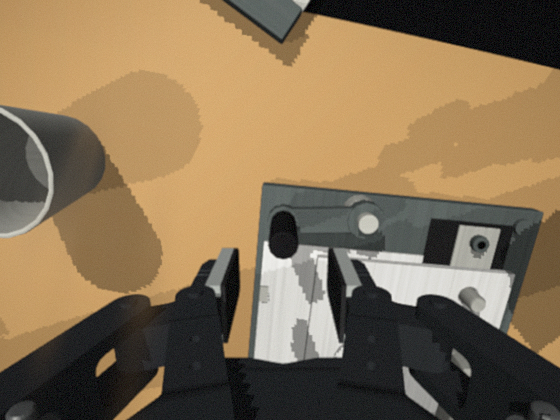

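The knob top is at about (284,243), centred between the pads and as predicted. Descending and gripping.

```bash
python3 -m pendant '[{"tx":12,"ty":0,"tz":-0.5,"ax":0,"ay":0,"az":0,"grip":0.45},{"tx":27,"ty":0,"tz":-0.5,"ax":0,"ay":0,"az":0,"grip":0.45},{"tx":42,"ty":0,"tz":-0.5,"ax":0,"ay":0,"az":0,"grip":0.45},{"tx":52,"ty":0,"tz":-0.5,"ax":0,"ay":0,"az":0,"grip":0.45},{"tx":56,"ty":0,"tz":-0.5,"ax":0,"ay":0,"az":0,"grip":0.45},{"tx":56,"ty":0,"tz":-0.5,"ax":0,"ay":0,"az":0,"grip":0.45},{"tx":56,"ty":0,"tz":-0.5,"ax":0,"ay":0,"az":0,"grip":0.0},{"tx":56,"ty":0,"tz":-0.5,"ax":0,"ay":0,"az":0,"grip":0.0},{"tx":56,"ty":0,"tz":-0.5,"ax":0,"ay":0,"az":0,"grip":0.0},{"tx":56,"ty":0,"tz":-0.5,"ax":0,"ay":0,"az":0,"grip":0.0},{"tx":56,"ty":0,"tz":-0.5,"ax":0,"ay":0,"az":0,"grip":0.0}]' 50
python3 - <<'E'
from h import *
from plant import ctrl
st=ctrl.state(); print(st["position"],st["wrist_force"],st["width"])
r=rot(st["orientation"]); p=st["position"]
piv=np.array([.5533,.3720]); v=p[:2]-piv; print("r",np.hypot(*v),"ang",np.arctan2(-v[1],-v[0]))
th0=.19; th1=.093+1.60
for n in range(0,15):
    a=(th1-th0)*n/14; d=np.array([-(np.cos(th0+a)-np.cos(th0)),-(np.sin(th0+a)-np.sin(th0)),0])*52
    print(n,r.inv().apply(d).round(1), "ax",-round(a,2))
snap("wrist","14")
E
```

```text
time: 17.95
position: [0.5016, 0.3624, 0.0473]
orientation: [0.545, 0.451, 0.545, -0.45]
wrist_force: [-2.1, -0.2, 5.4]
width: 0.0143
[0.50155485 0.36244466 0.04732433] [-2.10104401 -0.22558644  5.40097419] 0.01434158513797367
r 0.05262000632278875 ang 0.1826045057801841
0 [0. 0. 0.] ax -0.0
1 [-0.   0.3  5.6] ax -0.11
2 [-0.   1.2 11.1] ax -0.21
3 [-0.   2.7 16.5] ax -0.32
4 [-0.   4.7 21.6] ax -0.43
5 [-0.   7.3 26.6] ax -0.54
6 [-0.  10.4 31.2] ax -0.64
7 [-0.  14.  35.5] ax -0.75
8 [-0.  18.1 39.4] ax -0.86
9 [-0.  22.5 42.8] ax -0.97
10 [-0.  27.2 45.7] ax -1.07
11 [-0.  32.3 48.1] ax -1.18
12 [-0.  37.5 49.9] ax -1.29
13 [-0.  43.  51.2] ax -1.4
14 [-0.  48.5 51.8] ax -1.5
```

View pics/wrist14.png

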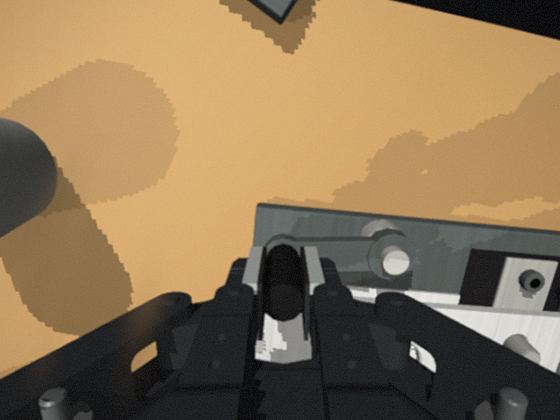

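Knob gripped, 14 mm wide. I'll swing the first half of the arc with the tool turning along, then check.

```bash
python3 -m pendant '[{"tx":0,"ty":0.3,"tz":5.6,"ax":-0.11,"ay":0,"az":0,"grip":0.0},{"tx":0,"ty":1.2,"tz":11.1,"ax":-0.21,"ay":0,"az":0,"grip":0.0},{"tx":0,"ty":2.7,"tz":16.5,"ax":-0.32,"ay":0,"az":0,"grip":0.0},{"tx":0,"ty":4.7,"tz":21.6,"ax":-0.43,"ay":0,"az":0,"grip":0.0},{"tx":0,"ty":7.3,"tz":26.6,"ax":-0.54,"ay":0,"az":0,"grip":0.0},{"tx":0,"ty":10.4,"tz":31.2,"ax":-0.64,"ay":0,"az":0,"grip":0.0},{"tx":0,"ty":14,"tz":35.5,"ax":-0.75,"ay":0,"az":0,"grip":0.0},{"tx":0,"ty":14,"tz":35.5,"ax":-0.75,"ay":0,"az":0,"grip":0.0}]'
python3 - <<'E'
from h import *
from plant import ctrl
st=ctrl.state(); p=st["position"]; r=rot(st["orientation"])
v=p[:2]-np.array([.5533,.3720]); print("r",np.hypot(*v),"joint",np.arctan2(-v[1],-v[0])-.093,st["moment"].round(2),st["width"],st["qpos"].round(2))
h=r.apply([0,1,0]); print("heading",np.arctan2(h[1],h[0])-.093)
s=snap("scene","15"); crop(s,"pics/b15.png",270,215,150,112)
E
```

```text
time: 19.0
position: [0.5221, 0.3297, 0.0473]
orientation: [0.672, 0.22, 0.672, -0.22]
wrist_force: [-1.7, -1.7, 2.7]
width: 0.0146
r 0.052562530958214115 joint 0.8432557375035187 [-0.24  0.23  0.08] 0.01455464305412108 [-0.34  0.74 -0.43  1.95  0.55  0.57 -0.2 ]
heading 0.8451183982254437
pics/b15.png scale 5.333333333333333 origin 270 215
```

View pics/b15.png

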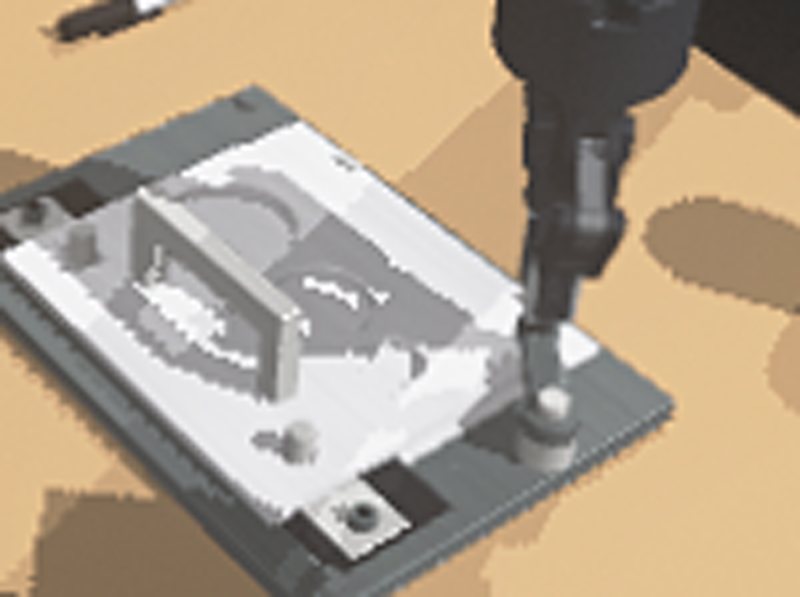

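The arm is at about 0.84 rad with small forces, so I'll do the second half to the stop.

```bash
python3 -m pendant '[{"tx":0,"ty":0.3,"tz":5.6,"ax":-0.11,"ay":0,"az":0,"grip":0.0},{"tx":0,"ty":1.2,"tz":11.1,"ax":-0.21,"ay":0,"az":0,"grip":0.0},{"tx":0,"ty":2.7,"tz":16.5,"ax":-0.32,"ay":0,"az":0,"grip":0.0},{"tx":0,"ty":4.7,"tz":21.6,"ax":-0.43,"ay":0,"az":0,"grip":0.0},{"tx":0,"ty":7.3,"tz":26.6,"ax":-0.54,"ay":0,"az":0,"grip":0.0},{"tx":0,"ty":10.4,"tz":31.2,"ax":-0.64,"ay":0,"az":0,"grip":0.0},{"tx":0,"ty":12.2,"tz":33.4,"ax":-0.7,"ay":0,"az":0,"grip":0.0},{"tx":0,"ty":13.6,"tz":35,"ax":-0.74,"ay":0,"az":0,"grip":0.0},{"tx":0,"ty":13.6,"tz":35,"ax":-0.74,"ay":0,"az":0,"grip":0.0},{"tx":0,"ty":13.6,"tz":35,"ax":-0.74,"ay":0,"az":0,"grip":0.0}]'
cat > m.py <<'E'
from h import *
from plant import ctrl
import sys
st=ctrl.state(); p=st["position"]; r=rot(st["orientation"])
v=p[:2]-np.array([.5533,.3720]); print("r",np.hypot(*v),"joint",np.arctan2(-v[1],-v[0])-.093,st["moment"].round(2),st["width"],st["qpos"].round(2))
h=r.apply([0,1,0]); print("heading",np.arctan2(h[1],h[0])-.093)
s=snap("scene",sys.argv[1]); crop(s,"pics/b%s.png"%sys.argv[1],270,215,150,112)
E
python3 m.py 16
```

```text
time: 20.3
position: [0.5565, 0.3198, 0.0474]
orientation: [0.705, -0.037, 0.707, 0.036]
wrist_force: [-5.8, -1.0, 6.4]
width: 0.0148
r 0.05227889635023958 joint 1.5383462897787685 [-0.28  0.99 -0.29] 0.014757779128197599 [-0.17  0.81 -0.63  1.89  0.73  0.69  0.43]
heading 1.5822045461132568
pics/b16.png scale 5.333333333333333 origin 270 215
```

View pics/b16.png

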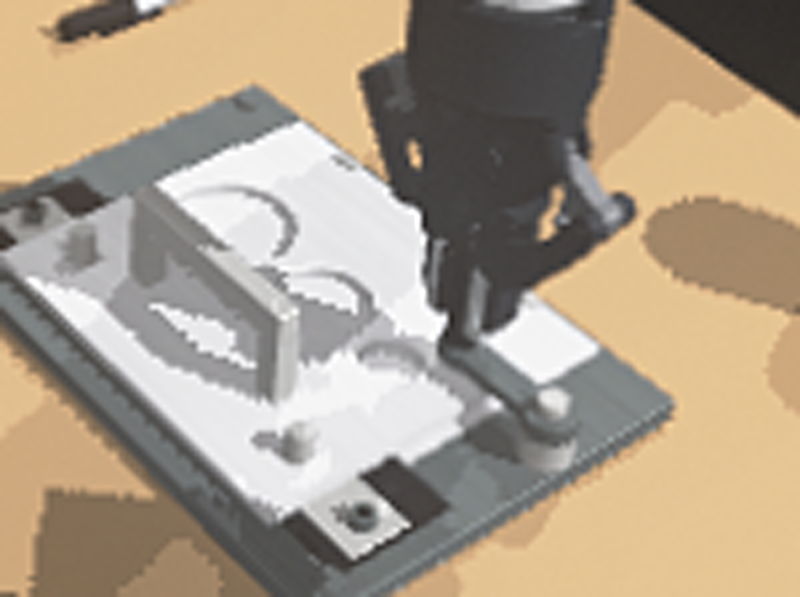

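The arm is at about 1.54 rad by geometry. I'll press a little further to make sure of the stop.

```bash
python3 -m pendant '[{"tx":0,"ty":0,"tz":1,"ax":0,"ay":0,"az":0,"grip":0.0},{"tx":0,"ty":0,"tz":2,"ax":0,"ay":0,"az":0,"grip":0.0},{"tx":0,"ty":0,"tz":2.5,"ax":0,"ay":0,"az":0,"grip":0.0},{"tx":0,"ty":0,"tz":2.5,"ax":0,"ay":0,"az":0,"grip":0.0}]'
python3 m.py 17
```

```text
time: 20.85
position: [0.5564, 0.3198, 0.0474]
orientation: [0.704, -0.037, 0.708, 0.035]
wrist_force: [-6.8, -2.9, 6.7]
width: 0.0148
r 0.05231900680720395 joint 1.5379357671354317 [-0.35  1.33 -0.37] 0.01484405884943264 [-0.17  0.81 -0.63  1.88  0.73  0.7   0.44]
heading 1.5806397566583503
pics/b17.png scale 5.333333333333333 origin 270 215
```

```bash
python3 -m pendant '[{"tx":0,"ty":0,"tz":2,"ax":0,"ay":0,"az":0,"grip":0.0},{"tx":0,"ty":0,"tz":4,"ax":0,"ay":0,"az":0,"grip":0.0},{"tx":0,"ty":0,"tz":5,"ax":0,"ay":0,"az":0,"grip":0.0},{"tx":0,"ty":0,"tz":5,"ax":0,"ay":0,"az":0,"grip":0.0}]'
python3 m.py 18
```

```text
time: 21.4
position: [0.5564, 0.3198, 0.0474]
orientation: [0.701, -0.038, 0.711, 0.034]
wrist_force: [-10.2, -3.8, 10.5]
width: 0.0147
r 0.052314446014166426 joint 1.5369179353399498 [-0.48  2.05 -0.39] 0.014723808497501337 [-0.17  0.82 -0.63  1.88  0.72  0.71  0.44]
heading 1.5799618397919113
pics/b18.png scale 5.333333333333333 origin 270 215
```

The force rises with no motion, so it's on the stop. I'll relax, open partly, and lift.

```bash
python3 -m pendant '[{"tx":0,"ty":0,"tz":0,"ax":0,"ay":0,"az":0,"grip":0.0},{"tx":0,"ty":0,"tz":0,"ax":0,"ay":0,"az":0,"grip":0.0},{"tx":0,"ty":0,"tz":0,"ax":0,"ay":0,"az":0,"grip":0.2},{"tx":0,"ty":0,"tz":0,"ax":0,"ay":0,"az":0,"grip":0.35},{"tx":0,"ty":0,"tz":0,"ax":0,"ay":0,"az":0,"grip":0.45},{"tx":0,"ty":0,"tz":0,"ax":0,"ay":0,"az":0,"grip":0.45}]' 20
python3 m.py 19; python3 -c "
from h import *
snap('wrist','19')"
```

```text
time: 22.2
position: [0.5566, 0.3198, 0.0472]
orientation: [0.701, -0.038, 0.711, 0.034]
wrist_force: [0.4, -0.4, -0.0]
width: 0.0385
r 0.052316900600277286 joint 1.541672054107794 [ 0.02 -0.01 -0.  ] 0.03853695677509612 [-0.17  0.82 -0.63  1.88  0.72  0.71  0.44]
heading 1.579874870460272
pics/b19.png scale 5.333333333333333 origin 270 215
```

View pics/wrist19.png

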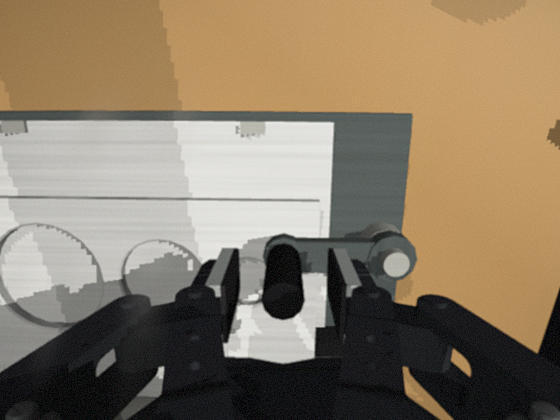

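View pics/b19.png

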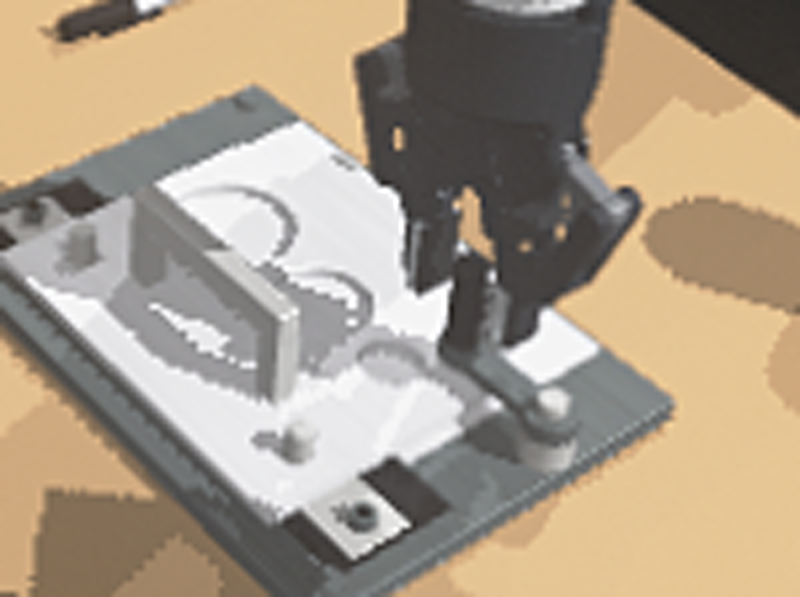

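The jaws are clear of the knob and the arm is parallel to the jig's short axis. Lifting away.

```bash
python3 -m pendant '[{"tx":-5,"ty":0,"tz":0,"ax":0,"ay":0,"az":0,"grip":0.45},{"tx":-20,"ty":0,"tz":0,"ax":0,"ay":0,"az":0,"grip":0.45},{"tx":-45,"ty":0,"tz":0,"ax":0,"ay":0,"az":0,"grip":0.45},{"tx":-75,"ty":0,"tz":0,"ax":0,"ay":0,"az":0,"grip":0.45},{"tx":-105,"ty":0,"tz":0,"ax":0,"ay":0,"az":0,"grip":0.45},{"tx":-120,"ty":0,"tz":0,"ax":0,"ay":0,"az":0,"grip":0.45},{"tx":-120,"ty":0,"tz":0,"ax":0,"ay":0,"az":0,"grip":0.45},{"tx":-120,"ty":0,"tz":0,"ax":0,"ay":0,"az":0,"grip":0.45}]'
python3 k.py 20; python3 -c "
from h import *
s=load('wrist20'); crop(s,'pics/w20.png',230,100,240,180)"
```

```text
time: 23.3
position: [0.5576, 0.3198, 0.1663]
orientation: [0.701, -0.039, 0.712, 0.033]
wrist_force: [-0.7, -0.8, 0.0]
width: 0.0385
[0.5576 0.3198 0.1663] 23.3 0.0385 F [-0.7 -0.8  0. ]
{'t': array([ -0.6, -77. ,  72. ]), 'a': array([-1.561, -0.017, -0.007]), 'a_alt': array([ 1.581, -0.007,  0.017]), 'q': array([-0.09,  0.68, -0.75,  1.82,  0.57,  0.9 ,  0.56])}
pics/a20.png scale 4.444444444444445 origin 125 180
pics/b20.png scale 4.444444444444445 origin 230 200
pics/w20.png scale 3.3333333333333335 origin 230 100
```

View pics/b20.png

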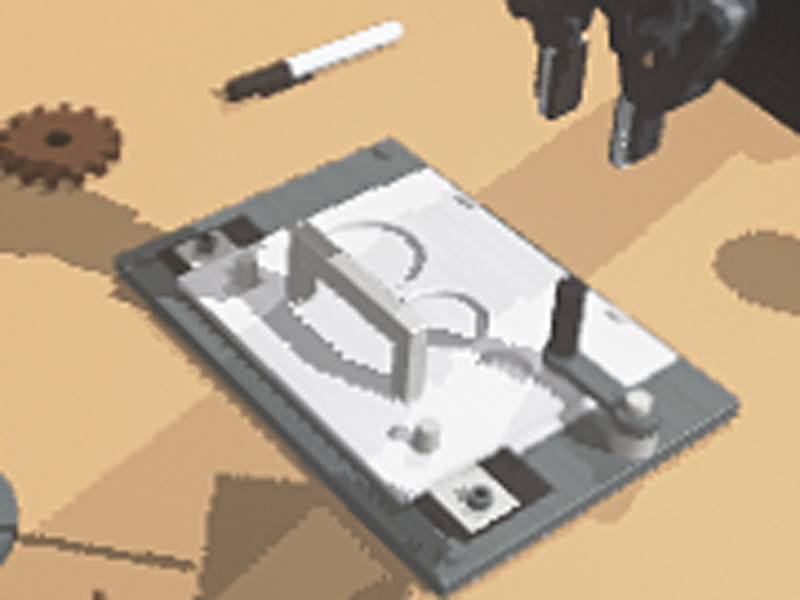

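View pics/a20.png

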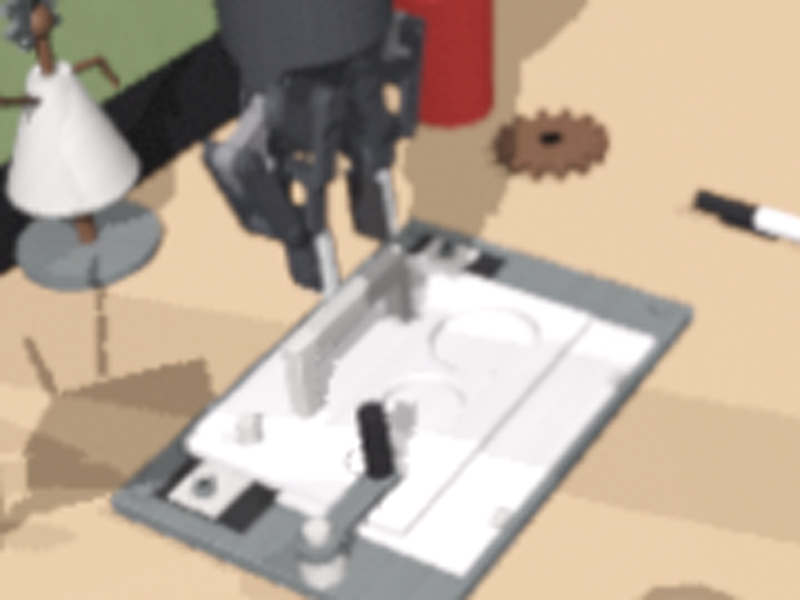

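View pics/wrist20.png

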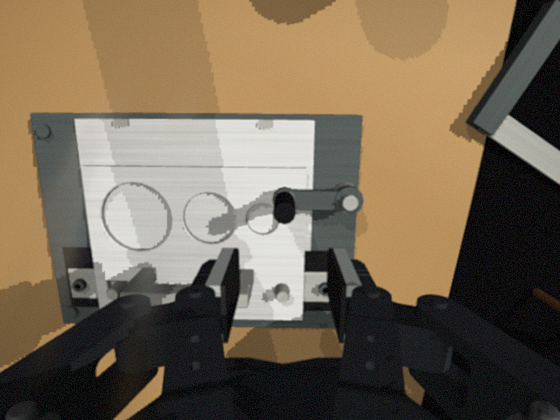

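View pics/scene20.png

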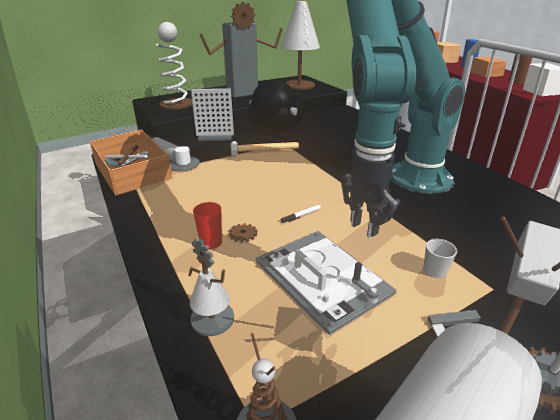

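Run:
```python
from h import *
k=4.44444
for n,(u,v),(x0,y0) in(("scene20",(571,285),(230,200)),("side20",(372,410),(125,180))):
    w=plane(load(n),(u+.5)/k-.5+x0,(v+.5)/k-.5+y0,.077); d=w[:2]-[.5535,.3713]; print(n,w.round(4),"r",np.hypot(*d).round(4),"joint",(np.arctan2(-d[1],-d[0])-.0925).round(3))
from plant import ctrl
ctrl.job_done()
```

```text
scene20 [0.5574 0.3189 0.077 ] r 0.0526 joint 1.553
side20 [0.5564 0.3207 0.077 ] r 0.0507 joint 1.536
the job is handed in; nothing more can be done
```

The template is hung on both jig pins, flat and home, and the hold-down arm is swung over its corner to its stop. I handed the job in at about 23 s of the 67 s allowed; no verdict was reported.

- **Placing the template:** I gripped it by the handle and centred the round hole on its pin using the wrist camera. Template and jig headings agreed to about 1 mrad. I lowered it in small steps with no contact force until it took its own weight, about 5 N at touch-down. I then released it gently.
- **Hold-down:** I carried the knob round its pivot until pressing further only raised the force (to about 10 N) with no motion, then opened the jaws and lifted clear.
- **Last checks:** Both fixed cameras show a pin through each hole and the template flat on the jig. The gripper hangs free about 12 cm above where it released the knob, with near-zero wrist force. The bystanders show no visible movement.
- **Disagreement:** The hold-down angle came out as 1.553 rad from the scene camera, 1.536 from the side camera and about 1.54 from the tool position. All are slightly under the nominal 1.57 but within the calibration error, and well above the required 1.42.
- **Refused move:** My first move command was rejected for missing keys, so it moved nothing.

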